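Eject the flow-cell block and hold it against the sprung plate

ROBOT

A 7-joint arm with a two-finger parallel gripper is mounted at the origin on the work surface. World frame = base frame: x ahead of the robot, y to its left, z up, the work surface at z = 0. Lengths are in m, angles in rad, forces in N, time in s.
With the tool pointing down it reaches from about 0.35 to 0.9 m from the base axis. Payload 8.1 kg.
Tool frame: the origin (TCP) lies on the centre line of the jaws, within the pads' length; the fingertips stand 14 mm ahead of it and the grasp point (between the pads) lies 5 mm behind it (arm.tip_reach is the distance from the TCP to the fingertips, in m); z points along the fingers, y is the direction in which the jaws open and shut (so a half turn about z gives the same grasp; the last joint's range is limited). The gripper opens to 92 mm and grips with 3 to 60 N. Pads are 19 mm wide; open, the fingers measure 130 mm over their backs; the gripper's body (75 mm by 190 mm) begins 47 mm behind the grasp point.
Start: joints at [1.161, 0.434, 0.025, 1.573, -0.012, 1.134, -0.075], TCP at [0.189, -0.596, 0.208] pointing down, gripper open.
Joint ranges: [-2.62, 2.62], [-0.44, 2.09], [-1.27, 1.32], [0.08, 2.57], [-1.32, 4.46], [0.12, 2], [-2.74, 2.74]. Speed limits (rad/s): [2.22, 2.22, 3.01, 3.01, 3.14, 3.14, 3.14].

INTERFACE

Orientations are given as a rotation vector (axis times angle).
In Python, from cell import sensors, vision, arm, nets gives the robot as it stands.
- The arm moves only by the shell command python3 -m handwheel 'ROWS' [FORCE]. ROWS is JSON, a list of rows, each an object of numbers: "tx", "ty", "tz": the shift along the tool's x, y, z in cm; "wx", "wy", "wz": the turn, a rotation vector about the tool's x, y, z in degrees; "claw": the opening, from 0 (shut) to 1 (fully open). A call has 1 to 12 rows; each row is the pose to reach, as a shift and turn from the pose commanded when the call began, along the tool's axes at that moment; what a row does not reach only later rows make up. A row lasts 1/12 s, in which the tool goes at most 41.7 mm and 7.16 degrees, less where a joint would pass 70% of its speed; a pose out of reach is approached as far as the arm can. A call with a gripper value outside its range is refused whole. The fingers move at their own pace and stop on an object; FORCE is the grip in N (left out, the last holds). Time passes only in rows, so rows that repeat a pose let the fingers close. It gives the time, the measured TCP pose, the force and the opening at its end, in the units of the state.
- sensors.observe(): the state, without advancing time (a new reading comes with each control period).
- vision.get_image(name): name is "scene" or "top" or "wrist"; returns (picture, depth): 480x640x3 uint8, blue, green, red; 480x640 float32, m along the optical axis (not along the pixel's ray), 0 where there is no reading.
- vision.camera_model(name): a dict with "K" (3x3 intrinsics, pixels), "xyz" and "attitude" of the camera in the world; the wrist camera has in their place "hand_eye" (4x4, takes a point from camera to tool coordinates, whose origin is the TCP and whose axes are the flange's). Camera axes: x right, y down, z forward; pixel columns grow to the right and rows downward; lengths in m; the calibration is good to about 2 mm. The wrist camera is an equidistant fisheye: a pixel r from the principal point sees the ray r / f radians off the axis. A picture is of the moment at which its call begins: read the wrist's pose just before it. camera_model takes no time and is no camera call.
- arm.sign_off(): hands the job in, once; it reports no verdict.
Trained networks look in the newest picture that a camera, given by its name, has taken for a name from the list of things; names that differ only in an ending like _2 or _b are one class to them, and where a whole thing is asked for, a point or a joint stands for the part that bears it (a point fixed in the world has none). Each returns a list of dicts, best first, with "score" (0 to 1); they miss things now and then, are a little off and sometimes report something else, mostly with a low value. They report only what shows in the picture. A call takes as long as a camera call. They do not tell look-alikes from the thing itself.
- nets.cut_out(label, camera): "region" (480x640 bool, what is visible of it) and "uv" ([column, row] in pixels, amid what is visible of it).
The state is a dict: "clock": time; "joints": joint angles; "dq": joint speeds; "joint_efforts": joint torques, N m; "position": TCP position; "ee_rot": TCP orientation; "force": force on the tool from outside, world axes, zero at the start; "ft_torque": the same for the moment, N m; "width": opening from 0.0 (shut) to 1.0 (fully open).
Only numpy, scipy, OpenCV 4.12 (cv2) and the standard library are available. Lean on these libraries where they do the work, as an engineer would, in place of code of your own. Each camera call takes 0.05 s, during which the arm holds its last target.

TASK

Push the slide of the ejector dock all the way forward so that the aluminium flow-cell block comes out of the dock's mouth, then bring the block to the mounting fixture and set it flat on the bed, square to the sprung plate and centred on it, either end first. Press it gently against the plate with a steady push of about 9 N, which brings the plate half-way along its travel, and finish while still holding it pressed there so that I can screw it down. Leave everything else on the bench where it is.

Things in the scene. Friction and masses are not known exactly. Their poses are not given: they have to be found in the camera images.
- dock: (All sizes in mm.) The ejector dock, fixed: a white housing 60 wide (y), 65 high, x = -54 to +30, on a steel floor plate 6 thick, 90 wide, x = -55 to +130, an apron before the open mouth. Origin: at bench level under the stored block; x points out of the mouth, z up. The roof has a 20 wide slot along x; the side walls stand 36 apart.
- ejector (a joint): Travel of the dock's ejector slide along the dock's +x: 0 at rest (rear), 0.070 m fully forward. A return spring opposes it with 1.6 N at rest, 4.4 N fully forward. Its pusher inside the dock shoves the block ahead of it; at full travel the block's centre is about 68 mm forward of the dock's origin, the block clear of the housing, on the apron.
- ejector_tab (a point): Centre of the grey upright tab of the ejector slide: 14 thick (dock x), 28 wide (dock y), 30 high, standing above the roof (67 to 97 above the bench). At rest it is 39 behind the dock's origin. Push its rear face along the dock's +x; it moves with joint ejector.
- block_center (a point): Centre (half-way up) of the loose aluminium flow-cell block, about 0.16 kg: lower part 64 long (x), 32 wide (y), 24 high; in its middle a tower 28 long, 32 wide, reaching 50 above the underside; z up. Dark screw holes in the shoulders, a round window on top; both ends alike. It starts lengthwise in the dock (centre 31 above the bench). Grip the tower across its 32 width.
- fixture: The mounting fixture, fixed to the bench: a grey bed 150 long (x), 70 wide (y), 10 thick, with an upright aluminium bracket at its +x end (x = 65 to 75, 60 wide, 52 high). Origin: at bench level under the bed's centre; x points towards the bracket, z up. A block resting on the bed has its centre 35 above the bench.
- sprung_plate (a joint): How far the sprung plate is pressed back along the fixture's +x: 0 at rest, 0.016 m at its stop. The force it takes is 3 N at first touch plus 0.7 N per mm: 8.6 N at half travel (0.008 m).
- plate_face (a point): Centre of the sprung plate's face that looks to the fixture's -x: a steel plate 32 wide (y), 8 thick, 34 high (12 to 46 above the bench, this point at 27), in front of the bracket on two rods. At rest its face is 32 from the fixture's origin along +x; it moves with joint sprung_plate.
- screwdriver: Bystander: a yellow-handled screwdriver, 170 long, lying down; origin at its underside. Leave it alone.
- screw_tray: Bystander: a small steel tray of screws, 70 x 90 x 18; origin at its underside. Leave it alone.
- reagent_bottle: Bystander: an amber bottle, 64 across, 150 high; origin at its underside. Leave it alone.
- beaker: Bystander: a glass beaker, 72 across, 90 high; origin at its underside. Leave it alone.
- tube_rack: Bystander: a white rack of capped tubes, 200 x 60, 80 high; origin at its underside. Leave it alone.
- tip_box: Bystander: a grey pipette-tip box with clear lid, 120 x 85 x 75; origin at its underside. Leave it alone.
- wash_bottle: Bystander: a white plastic bottle, 68 across, 160 high; origin at its underside. Leave it alone.
- marker: Bystander: a marker pen lying down, 135 x 15 x 13; origin at its underside. Leave it alone.
Things that resemble listed ones, but are neither listed nor needed, are in the scene too. Leave any pink or purple look-alike of the dock alone.

How it is judged:
By the outcome, as a careful person would: the job done as asked, in the order asked, and still so for the second after the job is handed in, while the arm keeps its last pose, push and grip.
It also fails if it takes over 58 s, if anything falls off the work surface, if the arm or the gripper's body presses on something with over 40 N, if the wrist force passes 120 N, or if a joint passes its speed limit or range.

## Working session

There is one attempt and no reset: what is moved stays moved. The work goes in short steps, Python scripts to look and compute and a shell command to move; the robot and the scene stay as the last step left them, time stands still between calls to the robot, and variables do not carry over. Pictures are saved under pics/ and viewed, and the job is handed in when it is done.

```bash
ls; mkdir -p pics
python3 - <<'E'
from cell import sensors, vision, arm, nets
import cv2
s=sensors.observe(); print(s['clock'],s['position'],s['ee_rot'],s['force'],s['width'],arm.tip_reach)
for n in ('scene','top','wrist'):
    m=vision.camera_model(n); print(n,{k:(v.tolist() if hasattr(v,'tolist') else v) for k,v in m.items()})
for n in ('scene','top'):
    im,d=vision.get_image(n); cv2.imwrite(f'pics/{n}0.png',im)
    import numpy as np; np.savez(f'{n}0.npz',im=im,d=d)
E
```

```text
pics
0.0 [ 0.18853259 -0.59532852  0.2070551 ] [-3.10324233e+00 -4.79681176e-01  5.94115810e-04] [-0.01655584  0.47360433  0.1002357 ] 0.9962350648949706 0.014
scene {'K': [[553.2794291806867, 0.0, 321.9912379952809], [0.0, 553.2794291806867, 236.92184460828733], [0.0, 0.0, 1.0]], 'xyz': [1.010695576600614, 0.9764257608519477, 0.9961596788042316], 'attitude': [-0.6839116852871884, -2.5807769730581596, 1.218686466095857]}
top {'K': [[461.0616095259629, 0.0, 320.64268442772277], [0.0, 461.0616095259629, 237.34055867782448], [0.0, 0.0, 1.0]], 'xyz': [0.20809831714316446, 0.015718873311846907, 1.3515040888971825], 'attitude': [-2.160009886685497, 2.0432501880540985, -0.23535178391838982]}
wrist {'K': [[371.64829954431775, 0.0, 320.7952902153472], [0.0, 371.64829954431775, 244.4851810950089], [0.0, 0.0, 1.0]], 'hand_eye': [[-9.923310689863495e-05, -0.9620202880250491, -0.272977939733212, 0.07303329981369376], [0.9999998552941843, -0.00023979819609898972, 0.000481568720419365, 0.0006130655224818593], [-0.000528738496644536, -0.2729778524441567, 0.9620201726110406, -0.17632314378524794], [0.0, 0.0, 0.0, 1.0]]}
```

View pics/scene0.png

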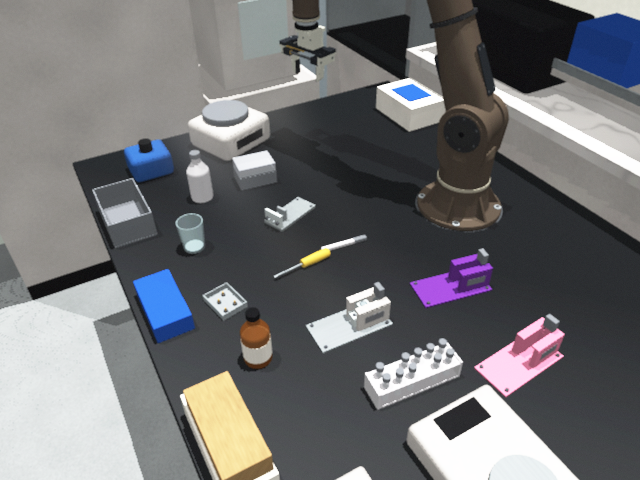

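View pics/top0.png

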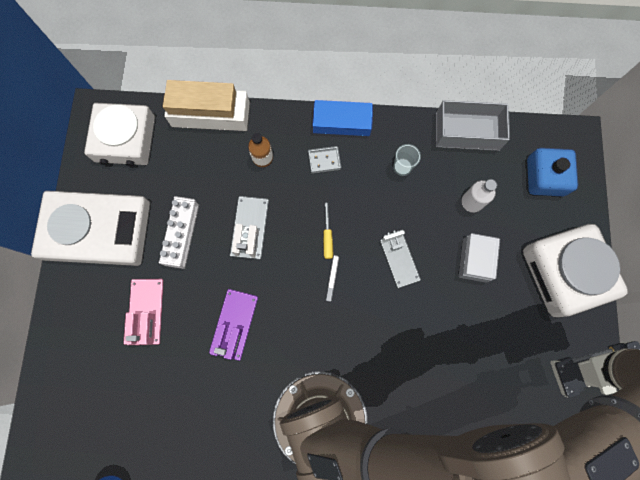

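The scene picture shows three dock-like objects: white at (350,315), purple at (460,278) and pink at (525,350). The top view has the white one at (248,228), with its mouth facing image-up, and the fixture at (400,258) with its bracket at the image-top end. The task describes a white housing on a steel plate, so I take the white one. I'll confirm that with a crop and get coarse positions.

```bash
cat > h.py <<'E'
import numpy as np, cv2
from scipy.spatial.transform import Rotation as R
from cell import sensors, vision, arm, nets
def cloud(n,d):
    m=vision.camera_model(n); K=np.array(m['K']); v,u=np.mgrid[0:480,0:640]
    P=np.dstack([(u-K[0,2])/K[0,0]*d,(v-K[1,2])/K[1,1]*d,d])
    Rm=R.from_rotvec(m['attitude']).as_matrix()
    W=P@Rm.T+np.array(m['xyz']); W[d==0]=np.nan
    return W
E
python3 - <<'E'
from h import *
a=np.load('top0.npz'); s=np.load('scene0.npz')
W=cloud('top',a['d'])
for n,(u0,u1,v0,v1) in dict(dock=(228,272,193,263),fix=(378,424,228,290)).items():
    Wc=W[v0:v1,u0:u1].reshape(-1,3)
    print(n)
    for lo,hi in ((-.01,.002),(.003,.009),(.0085,.014),(.03,.05),(.05,.06),(.06,.07),(.08,.11)):
        k=(Wc[:,2]>lo)&(Wc[:,2]<hi)
        if k.sum()>4:
            p=Wc[k]; print(lo,hi,k.sum(),p.mean(0).round(4),cv2.minAreaRect(p[:,:2].astype(np.float32)*1000))
c1=cv2.resize(a['im'][180:300,220:440],None,fx=3.6,fy=3.6,interpolation=cv2.INTER_CUBIC)[:, :800]
c2=cv2.resize(s['im'][190:360,250:410],None,fx=3.5,fy=3.5,interpolation=cv2.INTER_CUBIC)
cv2.imwrite('pics/c1.png',c1);cv2.imwrite('pics/c2.png',c2)
E
```

```text
dock
-0.01 0.002 1332 [ 0.5394  0.2393 -0.0017] ((536.5664672851562, 243.4669189453125), (219.50357055664062, 132.97689819335938), 4.526970386505127)
0.003 0.009 775 [0.5551 0.2381 0.0054] ((534.9420776367188, 241.00567626953125), (215.89541625976562, 129.9374237060547), 4.134576797485352)
0.0085 0.014 99 [0.5516 0.2325 0.0101] ((531.7866821289062, 234.25103759765625), (180.021240234375, 112.57559967041016), 3.1730616092681885)
0.03 0.05 87 [0.4815 0.2357 0.0386] ((485.1138610839844, 243.12249755859375), (59.16762161254883, 84.76258850097656), 85.83377075195312)
0.05 0.06 108 [0.4898 0.2403 0.0559] ((485.87060546875, 244.29226684570312), (60.050655364990234, 83.78839111328125), 86.07014465332031)
0.06 0.07 351 [0.4866 0.2441 0.0641] ((485.12152099609375, 245.16587829589844), (60.631526947021484, 84.77775573730469), 86.72148132324219)
0.08 0.11 66 [0.4572 0.2453 0.0927] ((458.3835754394531, 245.87481689453125), (15.626823425292969, 27.41413688659668), 3.0266637802124023)
fix
-0.01 0.002 1423 [ 0.4668 -0.2194 -0.0021] ((466.52606201171875, -216.57257080078125), (188.563720703125, 137.25221252441406), 1.5414952039718628)
0.003 0.009 702 [ 0.4528 -0.2133  0.0065] ((465.78167724609375, -213.8831329345703), (183.75047302246094, 129.28067016601562), 0.32791247963905334)
0.0085 0.014 472 [ 0.4492 -0.2115  0.0105] ((458.2190856933594, -210.6087646484375), (147.69400024414062, 70.07392883300781), 21.74927520751953)
0.03 0.05 111 [ 0.5103 -0.1892  0.042 ] ((512.0311279296875, -193.38754272460938), (51.00331497192383, 60.95480728149414), 33.0162353515625)
0.05 0.06 39 [ 0.5234 -0.1863  0.0522] ((522.253173828125, -187.28439331054688), (45.243873596191406, 45.94169235229492), 61.091548919677734)
```

View pics/c1.png

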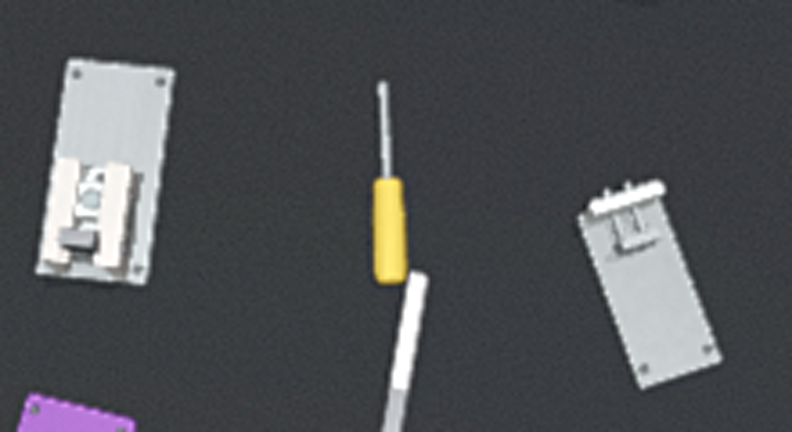

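View pics/c2.png

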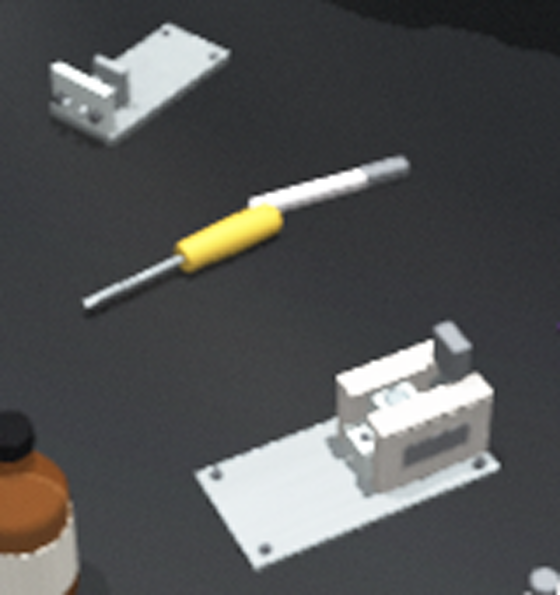

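The crops confirm the choice. The white dock has a steel floor plate, the block visible inside and the grey tab at its rear. The purple and pink docks are the look-alikes. The fixture's bracket is at its world +x end.

Coarse poses are dock origin (0.497, 0.2445) with yaw −3.3°, and fixture origin (0.458, −0.2106) with yaw +21.7°. Next I'll work out the moves.

```bash
cat >> h.py <<'E'
def pose():
    s=sensors.observe(); return np.array(s['position']),R.from_rotvec(s['ee_rot'])
def down(yaw): # tool x at yaw, z down
    c,s=np.cos(yaw),np.sin(yaw); return R.from_matrix(np.array([[c,s,0],[s,-c,0],[0,0,-1.]]))
def rel(xyz,yawdeg,base=None):
    p,r=base or pose()
    t=r.inv().apply(np.array(xyz)-p)*100; w=(r.inv()*down(np.radians(yawdeg))).as_rotvec(degrees=True)
    print('t cm',t.round(2),'w deg',w.round(2)); return t,w
def frame(o,yawdeg):
    y=np.radians(yawdeg); x=np.array([np.cos(y),np.sin(y)]); n=np.array([-np.sin(y),np.cos(y)])
    return lambda a,b=0.: np.array(o)+a*x+b*n
def st():
    s=sensors.observe(); r=R.from_rotvec(s['ee_rot']).as_matrix()
    print('t',round(s['clock'],2),'p',np.round(s['position'],4),'yaw',np.degrees(np.arctan2(r[1,0],r[0,0])).round(2),'tilt',r[:2,2].round(4),'F',np.round(s['force'],2),'w',round(s['width'],3))
D=frame((.497,.2445),-3.3)
F=frame((.4582,-.2106),21.7)
E
python3 - <<'E'
from h import *
st()
rel((.41,-.2,.21),-3.3)
rel((*D(-.09),.2),-3.3)
E
```

```text
t 0.1 p [ 0.1886 -0.5954  0.2072] yaw 17.57 tilt [-0.0005  0.0013] F [-0.44  0.03 -0.41] w 1.002
t cm [ 33.05 -31.01  -0.25] w deg [-8.000e-02  2.000e-02  2.087e+01]
t cm [ 46.35 -73.96   0.81] w deg [-8.000e-02  2.000e-02  2.087e+01]
```

```bash
python3 -m handwheel '[{"tx":33,"ty":-31},{"tx":33,"ty":-31},{"tx":33,"ty":-31},{"tx":33,"ty":-31},{"tx":33,"ty":-31},{"tx":33,"ty":-31},{"tx":33,"ty":-31},{"tx":33,"ty":-31},{"tx":33,"ty":-31},{"tx":33,"ty":-31},{"tx":33,"ty":-31},{"tx":33,"ty":-31}]'
python3 -m handwheel '[{},{},{}]'
python3 - <<'E'
from h import *
st()
im,d=vision.get_image('wrist'); p,r=pose(); np.savez('w_fix.npz',im=im,d=d,p=p,r=r.as_rotvec()); cv2.imwrite('pics/wfix.png',im)
rel((*D(-.09),.2),-3.3)
E
```

```text
t 0.1 p [ 0.1886 -0.5954  0.2072] yaw 17.57 tilt [-0.0005  0.0013] F [-0.44  0.03 -0.41] w 1.002
t cm [ 46.35 -73.97   0.81] w deg [-7.000e-02  2.000e-02  2.088e+01]invalid input
invalid input
```

View pics/wfix.png

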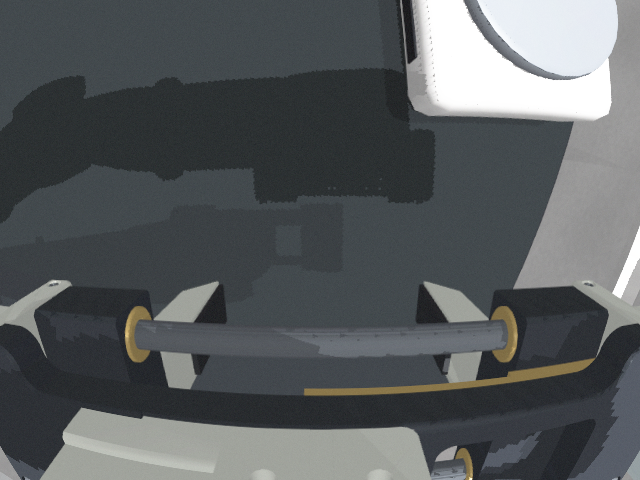

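The rows were refused and the arm did not move. The picture shows only the empty bench beyond the fingers. I'll try again with every key in each row.

```bash
python3 -m handwheel '[{"tx":33,"ty":-31,"tz":0,"wx":0,"wy":0,"wz":0,"claw":1}]'; python3 -m handwheel '[{"tx":29,"ty":-28,"tz":0,"wx":0,"wy":0,"wz":0,"claw":1},{"tx":29,"ty":-28,"tz":0,"wx":0,"wy":0,"wz":0,"claw":1},{"tx":29,"ty":-28,"tz":0,"wx":0,"wy":0,"wz":0,"claw":1},{"tx":29,"ty":-28,"tz":0,"wx":0,"wy":0,"wz":0,"claw":1},{"tx":29,"ty":-28,"tz":0,"wx":0,"wy":0,"wz":0,"claw":1},{"tx":29,"ty":-28,"tz":0,"wx":0,"wy":0,"wz":0,"claw":1},{"tx":29,"ty":-28,"tz":0,"wx":0,"wy":0,"wz":0,"claw":1},{"tx":29,"ty":-28,"tz":0,"wx":0,"wy":0,"wz":0,"claw":1},{"tx":29,"ty":-28,"tz":0,"wx":0,"wy":0,"wz":0,"claw":1},{"tx":29,"ty":-28,"tz":0,"wx":0,"wy":0,"wz":0,"claw":1},{"tx":29,"ty":-28,"tz":0,"wx":0,"wy":0,"wz":0,"claw":1},{"tx":29,"ty":-28,"tz":0,"wx":0,"wy":0,"wz":0,"claw":1}]'
```

```text
clock: 0.23
position: [0.2034, -0.5646, 0.207]
ee_rot: [3.104, 0.466, -0.006]
force: [0.0, -0.6, 0.4]
width: 0.999
clock: 1.23
position: [0.4015, -0.2036, 0.2078]
ee_rot: [-3.104, -0.486, 0.0]
force: [-0.9, -0.8, 0.7]
width: 0.999
```

```bash
python3 -m handwheel '[{"tx":0,"ty":0,"tz":0,"wx":0,"wy":0,"wz":0,"claw":1},{"tx":0,"ty":0,"tz":0,"wx":0,"wy":0,"wz":0,"claw":0}]'
python3 - <<'E'
from h import *
st()
p,r=pose(); im,d=vision.get_image('wrist'); np.savez('w_fix.npz',im=im,d=d,p=p,r=r.as_rotvec()); cv2.imwrite('pics/wfix1.png',im)
rel((*D(-.09),.2),-3.3)
E
```

```text
clock: 1.4
position: [0.4002, -0.2063, 0.2077]
ee_rot: [3.105, 0.476, -0.001]
force: [-1.4, -0.7, 0.6]
width: 0.963
t 1.4 p [ 0.4002 -0.2063  0.2077] yaw 17.44 tilt [-0.0006 -0.0003] F [-1.38 -0.74  0.6 ] w 0.963
t cm [ 14.32 -43.3    0.76] w deg [1.000e-02 3.000e-02 2.073e+01]
```

View pics/wfix1.png

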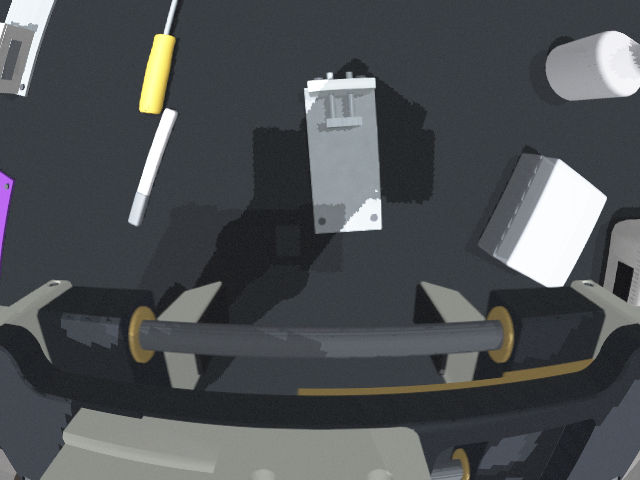

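This wrist picture shows the whole fixture, with the bracket at (340,85), the sprung plate at (344,122) and the bed's near edge at (348,232). I'll measure it from the depth image and move on to the dock.

```bash
cat >> h.py <<'E'
def wcloud(d,p,r):
    m=vision.camera_model('wrist'); K=np.array(m['K']); H=np.array(m['hand_eye']); v,u=np.mgrid[0:480,0:640]
    dx=u-K[0,2]; dy=v-K[1,2]; rr=np.hypot(dx,dy)+1e-9; th=rr/K[0,0]; t=np.tan(th)
    P=np.dstack([dx/rr*t*d,dy/rr*t*d,d]); T=P@H[:3,:3].T+H[:3,3]
    W=T@R.from_rotvec(r).as_matrix().T+p; W[d==0]=np.nan
    return W
def rects(W,box,bands):
    u0,u1,v0,v1=box; q=W[v0:v1,u0:u1].reshape(-1,3)
    for lo,hi in bands:
        k=(q[:,2]>lo)&(q[:,2]<hi)
        if k.sum()>4:
            c,s,a=cv2.minAreaRect(q[k][:,:2].astype(np.float32)*1000); print(lo,hi,k.sum(),'z',np.median(q[k][:,2]).round(4),'c',np.round(c,1),'s',np.round(s,1),'a',round(a,2))
E
python3 - <<'E'
from h import *
a=np.load('w_fix.npz'); W=wcloud(a['d'],a['p'],a['r'])
rects(W,(290,400,60,245),((-.01,.003),(.007,.013),(.03,.056),(.042,.048),(.048,.056)))
rects(W,(315,370,112,130),((.042,.05),(.02,.05)))
E
```

```text
-0.01 0.003 9619 z -0.0006 c [ 466.6 -211.7] s [197.7 118.6] a 18.56
0.007 0.013 8831 z 0.0094 c [ 460.1 -212.7] s [150.1  70.7] a 21.53
0.03 0.056 1465 z 0.0495 c [ 514.6 -191.2] s [52.2 59.3] a 22.14
0.042 0.048 371 z 0.0454 c [ 506.  -194.9] s [33.3 58.1] a 22.57
0.048 0.056 752 z 0.0514 c [ 525.5 -186.8] s [10.6 59.3] a 21.44
0.042 0.05 311 z 0.0455 c [ 494.2 -199.4] s [ 8.  31.7] a 22.45
0.02 0.05 415 z 0.045 c [ 497.1 -198.2] s [14.6 31.8] a 21.86
```

```bash
python3 -m handwheel '[{"tx":14,"ty":-43,"tz":0,"wx":0,"wy":0,"wz":20.7,"claw":0},{"tx":14,"ty":-43,"tz":0,"wx":0,"wy":0,"wz":20.7,"claw":0},{"tx":14,"ty":-43,"tz":0,"wx":0,"wy":0,"wz":20.7,"claw":0},{"tx":14,"ty":-43,"tz":0,"wx":0,"wy":0,"wz":20.7,"claw":0},{"tx":14,"ty":-43,"tz":0,"wx":0,"wy":0,"wz":20.7,"claw":0},{"tx":14,"ty":-43,"tz":0,"wx":0,"wy":0,"wz":20.7,"claw":0},{"tx":14,"ty":-43,"tz":0,"wx":0,"wy":0,"wz":20.7,"claw":0},{"tx":14,"ty":-43,"tz":0,"wx":0,"wy":0,"wz":20.7,"claw":0},{"tx":14,"ty":-43,"tz":0,"wx":0,"wy":0,"wz":20.7,"claw":0},{"tx":14,"ty":-43,"tz":0,"wx":0,"wy":0,"wz":20.7,"claw":0},{"tx":14,"ty":-43,"tz":0,"wx":0,"wy":0,"wz":20.7,"claw":0},{"tx":14,"ty":-43,"tz":0,"wx":0,"wy":0,"wz":20.7,"claw":0}]'
python3 -m handwheel '[{"tx":0,"ty":0,"tz":0,"wx":0,"wy":0,"wz":0,"claw":0},{"tx":0,"ty":0,"tz":0,"wx":0,"wy":0,"wz":0,"claw":0}]'
python3 - <<'E'
from h import *
st()
p,r=pose(); im,d=vision.get_image('wrist'); np.savez('w_dock.npz',im=im,d=d,p=p,r=r.as_rotvec()); cv2.imwrite('pics/wdock1.png',im)
rel((*D(-.09),.2),-3.3)
E
```

```text
clock: 2.45
position: [0.4043, 0.2527, 0.2082]
ee_rot: [-3.137, 0.081, -0.001]
force: [0.4, 0.3, -0.2]
width: 0.063
clock: 2.62
position: [0.4049, 0.2466, 0.2074]
ee_rot: [3.14, -0.086, -0.001]
force: [-0.7, 0.3, 0.6]
width: 0.007
t 2.62 p [0.4049 0.2466 0.2074] yaw -3.13 tilt [-0.0007 -0.0006] F [-0.65  0.32  0.6 ] w 0.007
t cm [ 0.19 -0.43  0.74] w deg [0.07 0.03 0.07]
```

View pics/wdock1.png

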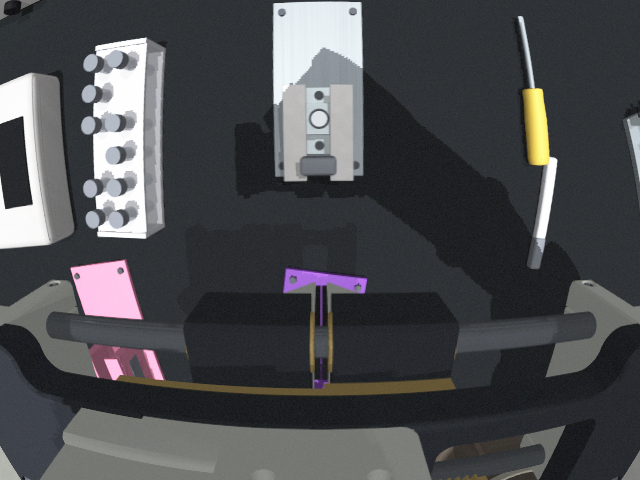

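The wrist view shows the white dock with its tab at (318,165) and the block inside, its window at (318,118). The purple look-alike lies behind the fingers. Next I'll measure the dock.

Run:
```python
from h import *
a=np.load('w_dock.npz'); W=wcloud(a['d'],a['p'],a['r'])
rects(W,(265,375,0,190),((.003,.009),(.06,.07),(.062,.068),(.075,.1),(.093,.1),(.05,.06),(.02,.06)))
rects(W,(270,365,250,300),((-.003,.003),(.004,.009),))
rects(W,(306,332,86,155),((.027,.034),(.052,.06)))
```

```text
0.003 0.009 9068 z 0.0056 c [536.4 242.2] s [ 90.8 185.4] a 87.54
0.06 0.07 4262 z 0.0644 c [486.5 244.3] s [60.4 84.4] a 87.75
0.062 0.068 4246 z 0.0644 c [486.5 244.3] s [60.4 84.4] a 87.75
0.075 0.1 693 z 0.0962 c [459.1 245.7] s [28.  14.7] a 87.4
0.093 0.1 652 z 0.0962 c [459.7 245.6] s [27.9 13.4] a 86.94
0.05 0.06 738 z 0.0557 c [498.8 244.2] s [20.  27.8] a 86.98
0.02 0.06 1571 z 0.031 c [499.1 244. ] s [21.9 63.9] a 87.92
-0.003 0.003 2449 z -0.0007 c [338.5 254. ] s [105.4  50.4] a 87.19
0.004 0.009 1076 z 0.0053 c [329.9 246.6] s [90.  28.9] a 86.73
0.027 0.034 819 z 0.0296 c [499.1 243.7] s [21.8 63.6] a 86.97
0.052 0.06 731 z 0.0557 c [498.8 243.8] s [19.2 27.7] a 86.82
```

```bash
cat >> h.py <<'E'
D=frame((.4987,.2438),-2.4)
F=frame((.4603,-.2126),21.6)
E
python3 - <<'E'
from h import *
rel((*D(-.078),.092),-2.4)
E
```

```text
t cm [ 1.57 -0.26 11.54] w deg [ 0.07  0.04 -0.83]
```

```bash
python3 -m handwheel '[{"tx":1.4,"ty":-0.2,"tz":4,"wx":0,"wy":0,"wz":-0.8,"claw":0},{"tx":1.5,"ty":-0.2,"tz":8,"wx":0,"wy":0,"wz":-0.8,"claw":0},{"tx":1.5,"ty":-0.2,"tz":11.6,"wx":0,"wy":0,"wz":-0.8,"claw":0},{"tx":1.5,"ty":-0.2,"tz":11.6,"wx":0,"wy":0,"wz":-0.8,"claw":0},{"tx":1.5,"ty":-0.2,"tz":11.6,"wx":0,"wy":0,"wz":-0.8,"claw":0}]'
python3 - <<'E'
from h import *
st();rel((*D(-.0555),.092),-2.4);rel((*D(.0145),.092),-2.4)
E
```

```text
clock: 3.08
position: [0.4191, 0.2458, 0.0911]
ee_rot: [3.138, -0.067, -0.005]
force: [0.1, 0.4, 0.2]
width: 0.006
t 3.08 p [0.4191 0.2458 0.0911] yaw -2.46 tilt [-0.0033 -0.0029] F [0.09 0.4  0.19] w 0.006
t cm [ 2.41 -0.14 -0.09] w deg [ 0.17  0.18 -0.06]
t cm [ 9.41 -0.14 -0.12] w deg [ 0.17  0.18 -0.06]
```

```bash
python3 -m handwheel '[{"tx":1,"ty":-0.1,"tz":0,"wx":0,"wy":0,"wz":0,"claw":0},{"tx":1.5,"ty":-0.1,"tz":0,"wx":0,"wy":0,"wz":0,"claw":0},{"tx":2,"ty":-0.1,"tz":0,"wx":0,"wy":0,"wz":0,"claw":0},{"tx":2.5,"ty":-0.1,"tz":0,"wx":0,"wy":0,"wz":0,"claw":0},{"tx":3,"ty":-0.1,"tz":0,"wx":0,"wy":0,"wz":0,"claw":0},{"tx":3.5,"ty":-0.1,"tz":0,"wx":0,"wy":0,"wz":0,"claw":0},{"tx":4,"ty":-0.1,"tz":0,"wx":0,"wy":0,"wz":0,"claw":0},{"tx":4.5,"ty":-0.1,"tz":0,"wx":0,"wy":0,"wz":0,"claw":0},{"tx":5,"ty":-0.1,"tz":0,"wx":0,"wy":0,"wz":0,"claw":0}]'
python3 - <<'E'
from h import *
st();rel((*D(.0145),.092),-2.4)
E
```

```text
clock: 3.83
position: [0.4702, 0.2474, 0.0918]
ee_rot: [3.141, -0.064, -0.0]
force: [-1.0, 0.8, -0.7]
width: 0.007
t 3.83 p [0.4702 0.2474 0.0918] yaw -2.32 tilt [-0.0002 -0.0001] F [-1.02  0.76 -0.67] w 0.007
t cm [ 4.32  0.24 -0.02] w deg [0.01 0.01 0.08]
```

```bash
python3 -m handwheel '[{"tx":0.5,"ty":0.1,"tz":0,"wx":0,"wy":0,"wz":0,"claw":0},{"tx":1,"ty":0.2,"tz":0,"wx":0,"wy":0,"wz":0,"claw":0},{"tx":1.5,"ty":0.2,"tz":0,"wx":0,"wy":0,"wz":0,"claw":0},{"tx":2,"ty":0.2,"tz":0,"wx":0,"wy":0,"wz":0,"claw":0},{"tx":2.5,"ty":0.2,"tz":0,"wx":0,"wy":0,"wz":0,"claw":0},{"tx":3,"ty":0.2,"tz":0,"wx":0,"wy":0,"wz":0,"claw":0},{"tx":3.5,"ty":0.2,"tz":0,"wx":0,"wy":0,"wz":0,"claw":0},{"tx":3.5,"ty":0.2,"tz":0,"wx":0,"wy":0,"wz":0,"claw":0}]'
python3 - <<'E'
from h import *
st();rel((*D(.0145),.092),-2.4)
p,r=pose(); im,d=vision.get_image('wrist'); np.savez('w_push.npz',im=im,d=d,p=p,r=r.as_rotvec()); cv2.imwrite('pics/wpush1.png',im)
E
```

```text
clock: 4.5
position: [0.5058, 0.2438, 0.0918]
ee_rot: [-3.141, 0.065, -0.001]
force: [1.1, -0.4, -0.5]
width: 0.004
t 4.5 p [0.5058 0.2438 0.0918] yaw -2.37 tilt [0.0006 0.0001] F [ 1.12 -0.39 -0.5 ] w 0.004
t cm [ 0.74  0.03 -0.02] w deg [-0.01 -0.03  0.03]
```

View pics/wpush1.png

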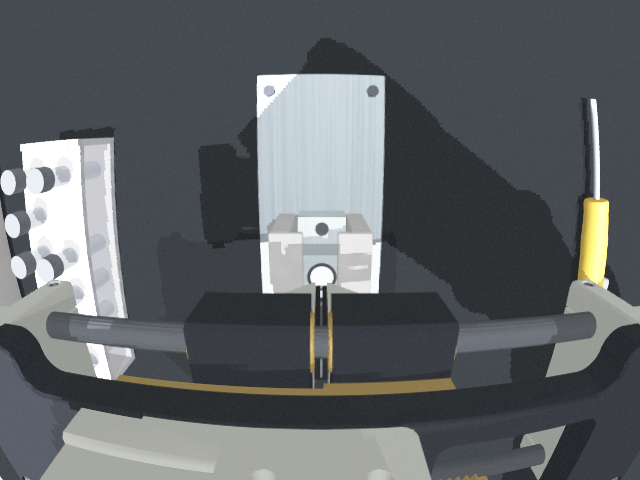

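The window is still inside the roof at (321,275) and the block's front is about level with the housing, so the block may not have moved, and I can't see the tab. I'll check with the other cameras.

Run:
```python
from h import *
im,d=vision.get_image('scene'); im2,d2=vision.get_image('top')
cv2.imwrite('pics/s2.png',cv2.resize(im[200:380,270:450],None,fx=3.2,fy=3.2,interpolation=cv2.INTER_CUBIC))
cv2.imwrite('pics/t2.png',cv2.resize(im2[170:290,200:340],None,fx=4,fy=4,interpolation=cv2.INTER_CUBIC))
a=np.load('w_push.npz'); W=wcloud(a['d'],a['p'],a['r'])
for u,v in((320,214),(321,275),(322,230),(320,290),(320,250),(285,220)): print(u,v,W[v,u].round(4))
st()
```

```text
320 214 [0.5302 0.2425 0.0199]
321 275 [0.4994 0.2431 0.0556]
322 230 [0.5214 0.2415 0.0299]
320 290 [0.5145 0.2429 0.115 ]
320 250 [0.5123 0.2432 0.0454]
285 220 [0.5298 0.2652 0.0331]
t 4.65 p [0.5044 0.244  0.0917] yaw -2.32 tilt [-0.0003 -0.0001] F [-0.39 -0.12 -0.54] w 0.003
```

View pics/s2.png

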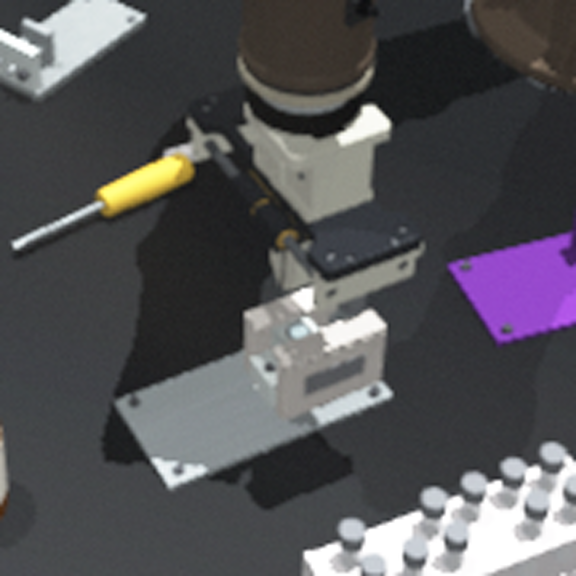

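View pics/t2.png

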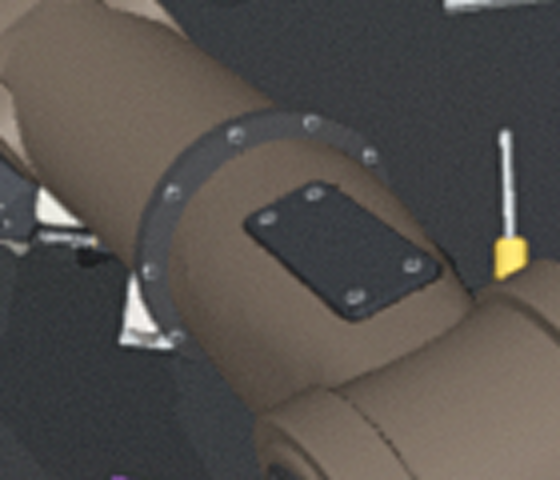

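Run:
```python
from h import *
im,d=vision.get_image('scene'); W=cloud('scene',d)
cv2.imwrite('pics/s3.png',cv2.resize(im[265:335,335:405],None,fx=8,fy=8,interpolation=cv2.INTER_NEAREST))
for v in range(275,310,3):
    print(v,[(u,tuple((W[v,u]*1000).round().astype(int).tolist())) for u in range(358,396,4)])
st()
```

```text
275 [(358, (539, 275, 194)), (362, (533, 281, 197)), (366, (517, 273, 182)), (370, (534, 311, 222)), (374, (529, 317, 224)), (378, (521, 320, 223)), (382, (513, 323, 221)), (386, (506, 327, 222)), (390, (498, 330, 220)), (394, (490, 333, 219))]
278 [(358, (515, 239, 144)), (362, (537, 287, 195)), (366, (544, 312, 219)), (370, (540, 320, 224)), (374, (532, 322, 221)), (378, (526, 327, 223)), (382, (517, 328, 219)), (386, (510, 333, 220)), (390, (502, 336, 219)), (394, (491, 335, 213))]
281 [(358, (516, 242, 138)), (362, (518, 260, 155)), (366, (544, 312, 210)), (370, (544, 326, 222)), (374, (538, 331, 223)), (378, (528, 331, 219)), (382, (521, 336, 219)), (386, (513, 338, 217)), (390, (500, 334, 208)), (394, (491, 335, 204))]
284 [(358, (515, 241, 127)), (362, (515, 257, 141)), (366, (539, 305, 194)), (370, (547, 330, 219)), (374, (541, 337, 222)), (378, (531, 336, 216)), (382, (520, 334, 209)), (386, (509, 334, 204)), (390, (494, 328, 191)), (394, (485, 329, 188))]
287 [(358, (517, 245, 122)), (362, (516, 258, 133)), (366, (507, 261, 131)), (370, (544, 328, 207)), (374, (538, 333, 20
[... 1263 characters left out ...]
, 2)), (394, (404, 237, 8))]
305 [(358, (513, 242, 60)), (362, (510, 254, 69)), (366, (502, 257, 67)), (370, (-9223372036854775808, -9223372036854775808, -9223372036854775808)), (374, (486, 267, 68)), (378, (477, 270, 66)), (382, (469, 275, 66)), (386, (456, 273, 58)), (390, (417, 238, 5)), (394, (406, 240, 0))]
308 [(358, (521, 254, 64)), (362, (513, 257, 64)), (366, (505, 262, 64)), (370, (500, 271, 69)), (374, (489, 272, 64)), (378, (478, 272, 59)), (382, (466, 272, 52)), (386, (457, 275, 50)), (390, (421, 245, 3)), (394, (412, 248, 1))]
t 4.7 p [0.5043 0.244  0.0918] yaw -2.31 tilt [-0.0002 -0.    ] F [-0.3  -1.26 -0.21] w 0.003<stdin>:5: RuntimeWarning: invalid value encountered in cast
```

View pics/s3.png

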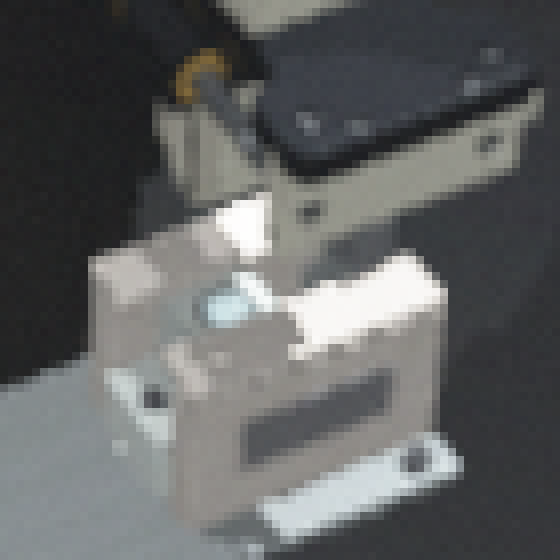

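The tab is still at x≈0.459–0.468. The fingers seem to have passed over it, with their visible lower end at z≈0.12 instead of the expected 0.078. I'll check the finger geometry in the tool frame, from the wrist depth.

Run:
```python
from h import *
for f,us in (('w_fix.npz',(170,190,205,215,440,455,470)),('w_dock.npz',(300,312,318,320,322,328)),('w_push.npz',(300,305,312,316,318,320,322,326,330,340))):
    a=np.load(f); W=wcloud(a['d'],np.zeros(3),np.zeros(3)) # tool frame
    print(f)
    for u in us:
        print(u,[(v,tuple((W[v,u]*1000).round(0).tolist())) for v in range(270,395,12) if W[v,u][2]<.06])
```

```text
w_fix.npz
170 [(306, (10.0, -61.0, -46.0)), (318, (11.0, -56.0, -58.0)), (330, (29.0, -37.0, -99.0)), (342, (27.0, -37.0, -101.0)), (354, (12.0, -46.0, -84.0)), (366, (8.0, -46.0, -86.0)), (378, (5.0, -46.0, -88.0)), (390, (25.0, -31.0, -118.0))]
190 [(294, (11.0, -56.0, -35.0)), (306, (11.0, -52.0, -47.0)), (318, (10.0, -49.0, -55.0)), (330, (30.0, -31.0, -100.0)), (342, (27.0, -31.0, -101.0)), (354, (2.0, -46.0, -68.0)), (366, (-2.0, -46.0, -70.0)), (378, (-6.0, -46.0, -72.0)), (390, (24.0, -27.0, -116.0))]
205 [(294, (10.0, -49.0, -33.0)), (306, (10.0, -46.0, -45.0)), (318, (9.0, -44.0, -53.0)), (330, (30.0, -27.0, -100.0)), (342, (28.0, -27.0, -102.0)), (354, (-3.0, -43.0, -60.0)), (366, (-7.0, -43.0, -62.0))]
215 [(294, (9.0, -46.0, -29.0)), (306, (8.0, -43.0, -39.0)), (318, (3.0, -43.0, -41.0)), (330, (30.0, -25.0, -100.0)), (342, (27.0, -25.0, -101.0)), (354, (24.0, -25.0, -102.0))]
440 [(294, (11.0, 52.0, -35.0)), (306, (10.0, 49.0, -44.0)), (318, (9.0, 47.0, -53.0)), (330, (30.0, 30.0, -99.0)), (342, (28.0, 30.0, -102.0)), (354, (-2.0, 46.0, -62.0)), (366, (-6.0, 45.0, -65.0
[... 4388 characters left out ...]
)), (366, (-4.0, 3.0, -64.0)), (378, (-10.0, 3.0, -64.0)), (390, (21.0, 2.0, -111.0))]
330 [(270, (-3.0, 6.0, 36.0)), (282, (-11.0, 7.0, 36.0)), (294, (11.0, 5.0, -32.0)), (306, (10.0, 5.0, -44.0)), (318, (34.0, 3.0, -99.0)), (330, (32.0, 3.0, -101.0)), (342, (30.0, 3.0, -104.0)), (354, (27.0, 3.0, -105.0)), (366, (24.0, 3.0, -105.0)), (378, (11.0, 3.0, -92.0)), (390, (21.0, 3.0, -110.0))]
340 [(270, (0.0, 12.0, 27.0)), (282, (-8.0, 12.0, 28.0)), (294, (35.0, 6.0, -89.0)), (306, (36.0, 5.0, -98.0)), (318, (36.0, 5.0, -104.0)), (330, (34.0, 5.0, -106.0)), (342, (33.0, 5.0, -109.0)), (354, (29.0, 5.0, -107.0)), (366, (26.0, 5.0, -108.0)), (378, (23.0, 5.0, -108.0)), (390, (21.0, 5.0, -110.0))]
```

Run:
```python
import cv2
im=cv2.imread('pics/wpush1.png'); cv2.imwrite('pics/wp_c.png',cv2.resize(im[190:330,240:400],None,fx=5,fy=4.2,interpolation=cv2.INTER_CUBIC))
```

```text
(no output)
```

View pics/wp_c.png

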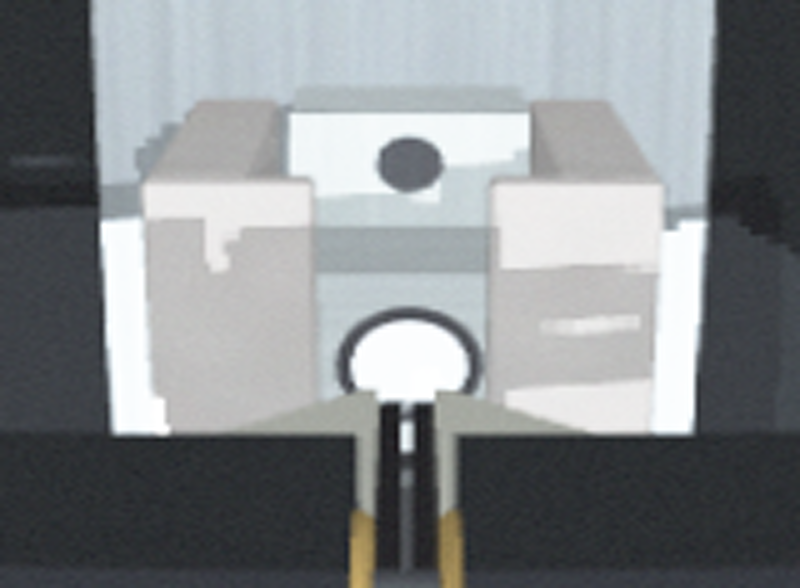

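Run:
```python
from h import *
a=np.load('w_push.npz'); W=wcloud(a['d'],np.zeros(3),np.zeros(3))
for u in (308,312,314,316,320,324,328,332): print(u,[(v,tuple((W[v,u]*1000).round(0).tolist())) for v in range(280,296,2)])
a=np.load('w_fix.npz'); W=wcloud(a['d'],np.zeros(3),np.zeros(3))
for u in (216,218,220,222,422,426,430): print(u,[(v,tuple((W[v,u]*1000).round(0).tolist())) for v in range(278,300,3)])
s=sensors.observe(); print(s['joints'])
print(arm, [x for x in dir(arm) if x[0]!='_'], vision.camera_model('wrist').keys())
```

```text
308 [(280, (-10.0, -7.0, 37.0)), (282, (-11.0, -7.0, 36.0)), (284, (11.0, -5.0, -21.0)), (286, (11.0, -5.0, -23.0)), (288, (11.0, -5.0, -26.0)), (290, (10.0, -5.0, -27.0)), (292, (10.0, -5.0, -29.0)), (294, (36.0, -2.0, -90.0))]
312 [(280, (-10.0, -5.0, 36.0)), (282, (-11.0, -5.0, 37.0)), (284, (11.0, -3.0, -21.0)), (286, (10.0, -3.0, -22.0)), (288, (11.0, -3.0, -26.0)), (290, (10.0, -3.0, -26.0)), (292, (10.0, -3.0, -29.0)), (294, (11.0, -3.0, -32.0))]
314 [(280, (-9.0, -3.0, 35.0)), (282, (-11.0, -3.0, 36.0)), (284, (11.0, -2.0, -20.0)), (286, (10.0, -2.0, -23.0)), (288, (11.0, -2.0, -26.0)), (290, (10.0, -2.0, -27.0)), (292, (10.0, -2.0, -30.0)), (294, (10.0, -2.0, -31.0))]
316 [(280, (-10.0, -2.0, 36.0)), (282, (-11.0, -2.0, 36.0)), (284, (-12.0, -2.0, 36.0)), (286, (9.0, -1.0, -19.0)), (288, (9.0, -1.0, -21.0)), (290, (9.0, -1.0, -23.0)), (292, (9.0, -1.0, -26.0)), (294, (9.0, -1.0, -27.0))]
320 [(280, (-10.0, 0.0, 36.0)), (282, (-11.0, 0.0, 36.0)), (284, (-12.0, 0.0, 36.0)), (286, (9.0, 1.0, -20.0)), (288, (10.0, 1.0, -23.0)), (290, (9.0, 1.0, -23.0)), (292, (9.0, 1.0, -27.0)),
[... 1819 characters left out ...]
.0, -31.0)), (299, (7.0, 45.0, -31.0))]
426 [(278, (-75.0, 120.0, 208.0)), (281, (-79.0, 121.0, 208.0)), (284, (11.0, 49.0, -22.0)), (287, (11.0, 48.0, -26.0)), (290, (10.0, 48.0, -28.0)), (293, (9.0, 47.0, -30.0)), (296, (9.0, 47.0, -32.0)), (299, (10.0, 45.0, -36.0))]
430 [(278, (-76.0, 125.0, 208.0)), (281, (-79.0, 126.0, 208.0)), (284, (11.0, 51.0, -22.0)), (287, (11.0, 50.0, -26.0)), (290, (10.0, 49.0, -29.0)), (293, (10.0, 49.0, -31.0)), (296, (11.0, 47.0, -36.0)), (299, (10.0, 47.0, -36.0))]
[-0.19549786  0.50621021 -0.48595768  1.83580603  0.29991302  0.87279017
 -2.43563938]
<Robot object at 0x7f6e5275be00> ['PlanningError', 'sign_off', 'tip_reach'] dict_keys(['K', 'hand_eye'])
```

The depth shows the real fingertips at tool z ≈ −19 mm, not +14 mm. Both open and closed views agree, and so does the scene camera. The fingers therefore passed about 14 mm above the tab, and nothing was touched. I'll treat the whole gripper as sitting 33 mm further back (tip −19, grasp point −38), go back, and push again lower.

```bash
python3 -m handwheel '[{"tx":-4,"ty":0,"tz":0,"wx":0,"wy":0,"wz":0,"claw":0},{"tx":-8,"ty":0,"tz":0,"wx":0,"wy":0,"wz":0,"claw":0},{"tx":-8.7,"ty":0,"tz":0,"wx":0,"wy":0,"wz":0,"claw":0},{"tx":-8.7,"ty":0,"tz":0,"wx":0,"wy":0,"wz":0,"claw":0},{"tx":-8.7,"ty":0,"tz":3.4,"wx":0,"wy":0,"wz":0,"claw":0},{"tx":-8.7,"ty":0,"tz":3.4,"wx":0,"wy":0,"wz":0,"claw":0},{"tx":-8.7,"ty":0,"tz":3.4,"wx":0,"wy":0,"wz":0,"claw":0}]'
python3 - <<'E'
from h import *
st();rel((*D(-.0555),.058),-2.4);rel((*D(.0145),.058),-2.4)
E
```

```text
clock: 5.28
position: [0.4172, 0.2467, 0.0571]
ee_rot: [3.139, -0.064, -0.004]
force: [-0.6, -0.1, 0.7]
width: 0.001
t 5.28 p [0.4172 0.2467 0.0571] yaw -2.33 tilt [-0.0026 -0.0018] F [-0.57 -0.07  0.72] w 0.001
t cm [ 2.6  -0.05 -0.09] w deg [0.11 0.14 0.07]
t cm [ 9.6  -0.04 -0.11] w deg [0.11 0.14 0.07]
```

```bash
python3 -m handwheel '[{"tx":1,"ty":0,"tz":0,"wx":0,"wy":0,"wz":0,"claw":0},{"tx":1.5,"ty":0,"tz":0,"wx":0,"wy":0,"wz":0,"claw":0},{"tx":2,"ty":0,"tz":0,"wx":0,"wy":0,"wz":0,"claw":0},{"tx":2.5,"ty":0,"tz":0,"wx":0,"wy":0,"wz":0,"claw":0},{"tx":3,"ty":0,"tz":0,"wx":0,"wy":0,"wz":0,"claw":0},{"tx":3.5,"ty":0,"tz":0,"wx":0,"wy":0,"wz":0,"claw":0},{"tx":4,"ty":0,"tz":0,"wx":0,"wy":0,"wz":0,"claw":0},{"tx":4.5,"ty":0,"tz":0,"wx":0,"wy":0,"wz":0,"claw":0}]'
python3 - <<'E'
from h import *
st();rel((*D(.0145),.058),-2.4)
E
```

```text
clock: 5.95
position: [0.4627, 0.2456, 0.0578]
ee_rot: [3.141, -0.063, -0.001]
force: [-3.5, 0.3, 3.1]
width: 0.003
t 5.95 p [0.4627 0.2456 0.0578] yaw -2.31 tilt [-0.0007 -0.0003] F [-3.5   0.29  3.11] w 0.003
t cm [ 5.06  0.04 -0.02] w deg [0.02 0.04 0.09]
```

Contact this time: the force is about −3.5 N along x. I'll keep pushing to the end of travel.

```bash
python3 -m handwheel '[{"tx":0.5,"ty":0,"tz":0,"wx":0,"wy":0,"wz":0,"claw":0},{"tx":1,"ty":0,"tz":0,"wx":0,"wy":0,"wz":0,"claw":0},{"tx":1.5,"ty":0,"tz":0,"wx":0,"wy":0,"wz":0,"claw":0},{"tx":2,"ty":0,"tz":0,"wx":0,"wy":0,"wz":0,"claw":0},{"tx":2.5,"ty":0,"tz":0,"wx":0,"wy":0,"wz":0,"claw":0},{"tx":3,"ty":0,"tz":0,"wx":0,"wy":0,"wz":0,"claw":0},{"tx":3.5,"ty":0,"tz":0,"wx":0,"wy":0,"wz":0,"claw":0},{"tx":4,"ty":0,"tz":0,"wx":0,"wy":0,"wz":0,"claw":0},{"tx":4.4,"ty":0,"tz":0,"wx":0,"wy":0,"wz":0,"claw":0},{"tx":4.7,"ty":0,"tz":0,"wx":0,"wy":0,"wz":0,"claw":0},{"tx":4.7,"ty":0,"tz":0,"wx":0,"wy":0,"wz":0,"claw":0}]'
python3 - <<'E'
from h import *
st();rel((*D(.0145),.058),-2.4)
E
```

```text
clock: 6.87
position: [0.5102, 0.2436, 0.0577]
ee_rot: [3.141, -0.064, -0.0]
force: [-4.1, -0.5, 2.7]
width: 0.002
t 6.87 p [0.5102 0.2436 0.0577] yaw -2.35 tilt [-0.0001 -0.0001] F [-4.05 -0.46  2.7 ] w 0.002
t cm [ 0.3   0.03 -0.03] w deg [0.   0.   0.05]
```

```bash
for i in 1 ; do python3 -m handwheel '[{"tx":0.2,"ty":0,"tz":0,"wx":0,"wy":0,"wz":0,"claw":0},{"tx":0.3,"ty":0,"tz":0,"wx":0,"wy":0,"wz":0,"claw":0},{"tx":0.3,"ty":0,"tz":0,"wx":0,"wy":0,"wz":0,"claw":0}]'; done
python3 -m handwheel '[{"tx":0.1,"ty":0,"tz":0,"wx":0,"wy":0,"wz":0,"claw":0},{"tx":0.2,"ty":0,"tz":0,"wx":0,"wy":0,"wz":0,"claw":0},{"tx":0.2,"ty":0,"tz":0,"wx":0,"wy":0,"wz":0,"claw":0}]'
python3 - <<'E'
from h import *
st()
p,r=pose(); im,d=vision.get_image('wrist'); np.savez('w_push2.npz',im=im,d=d,p=p,r=r.as_rotvec()); cv2.imwrite('pics/wpush2.png',im)
E
```

```text
clock: 7.12
position: [0.5118, 0.2435, 0.0577]
ee_rot: [3.14, -0.063, -0.002]
force: [-7.0, -1.1, 4.6]
width: 0.006
clock: 7.37
position: [0.5119, 0.2435, 0.0576]
ee_rot: [3.139, -0.062, -0.007]
force: [-14.0, 0.4, 9.0]
width: 0.008
t 7.37 p [0.5119 0.2435 0.0576] yaw -2.26 tilt [-0.0042 -0.0015] F [-14.02   0.36   9.02] w 0.008
```

View pics/wpush2.png

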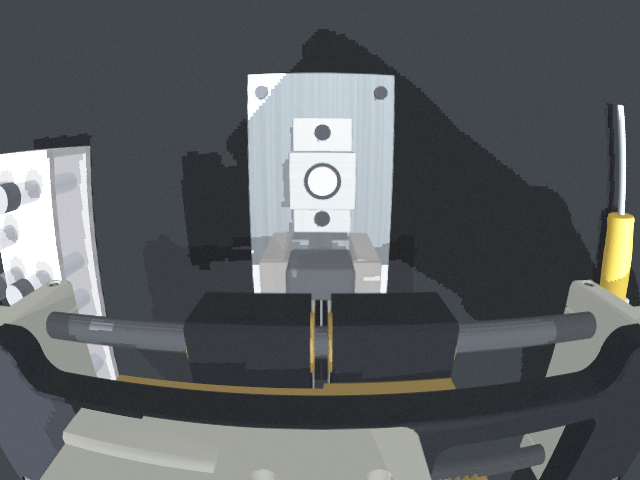

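The end stop is reached: the force rises sharply to 14 N with no further travel. The block is out on the apron, its window at (322,180), and the tab is fully forward at (320,268). I'll back off behind the tab, lift, and measure the block.

```bash
python3 -m handwheel '[{"tx":-0.8,"ty":0,"tz":0,"wx":0,"wy":0,"wz":0,"claw":0},{"tx":-2.5,"ty":0,"tz":0,"wx":0,"wy":0,"wz":0,"claw":0},{"tx":-5,"ty":0,"tz":0,"wx":0,"wy":0,"wz":0,"claw":0},{"tx":-8,"ty":0,"tz":0,"wx":0,"wy":0,"wz":0,"claw":0},{"tx":-9.7,"ty":0,"tz":0,"wx":0,"wy":0,"wz":0,"claw":0},{"tx":-9.7,"ty":0,"tz":0,"wx":0,"wy":0,"wz":0,"claw":0},{"tx":-9.7,"ty":0,"tz":-4,"wx":0,"wy":0,"wz":0,"claw":0},{"tx":-9.7,"ty":0,"tz":-8,"wx":0,"wy":0,"wz":0,"claw":0},{"tx":-9.7,"ty":0,"tz":-10,"wx":0,"wy":0,"wz":0,"claw":0.6},{"tx":-6,"ty":0,"tz":-10,"wx":0,"wy":0,"wz":0,"claw":0.6},{"tx":-4.7,"ty":0,"tz":-10,"wx":0,"wy":0,"wz":0,"claw":0.6},{"tx":-4.7,"ty":0,"tz":-10,"wx":0,"wy":0,"wz":0,"claw":0.6}]'
python3 -m handwheel '[{"tx":0,"ty":0,"tz":0,"wx":0,"wy":0,"wz":0,"claw":0.6}]'
python3 - <<'E'
from h import *
st()
p,r=pose(); im,d=vision.get_image('wrist'); np.savez('w_b.npz',im=im,d=d,p=p,r=r.as_rotvec()); cv2.imwrite('pics/wb.png',im)
W=wcloud(d,p,r.as_rotvec())
q=W.reshape(-1,3); l=np.array([D(.068)]); c=D(.068)
k=(np.hypot(q[:,0]-c[0],q[:,1]-c[1])<.05)&(q[:,2]>.027)&(q[:,2]<.06)&(((q[:,:2]-D(.0))@(D(1)-D(0)))>.033)
for lo,hi in((.027,.034),(.05,.06),(.027,.06)):
    kk=k&(q[:,2]>lo)&(q[:,2]<hi); print(lo,hi,kk.sum(),cv2.minAreaRect(q[kk][:,:2].astype(np.float32)*1000),np.median(q[kk][:,2]))
print(D(.068))
E
```

```text
clock: 8.42
position: [0.4729, 0.2445, 0.1586]
ee_rot: [-3.139, 0.071, -0.007]
force: [1.0, -0.2, -1.0]
width: 0.247
clock: 8.5
position: [0.4691, 0.245, 0.1577]
ee_rot: [-3.14, 0.067, -0.001]
force: [-0.2, -0.2, 0.6]
width: 0.322
t 8.5 p [0.4691 0.245  0.1577] yaw -2.44 tilt [0.0008 0.0004] F [-0.24 -0.16  0.64] w 0.322
0.027 0.034 1559 ((566.8696899414062, 240.2519989013672), (31.563831329345703, 64.18690490722656), 87.62742614746094) 0.029520143909405966
0.05 0.06 1590 ((566.3719482421875, 239.53744506835938), (31.825471878051758, 27.536409378051758), 87.43880462646484) 0.0555313255122565
0.027 0.06 3189 ((566.8681030273438, 239.6969451904297), (32.367794036865234, 64.33963012695312), 88.02540588378906) 0.041545703169349996
[0.56664035 0.24095246]
```

View pics/wb.png

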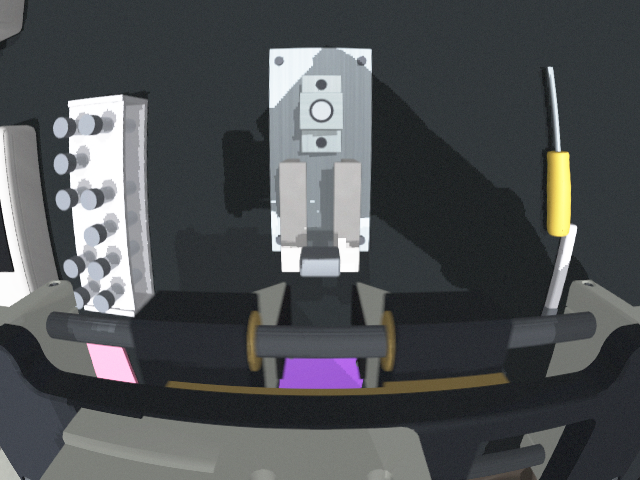

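The block sits at (0.567, 0.240), yaw −2.4°, with its window at (321,111). The tab is back at rest at (320,262). Now the grasp.

Run:
```python
from h import *
rel((.5667,.2400,.043),-2.4)
```

```text
t cm [ 9.89  0.13 11.46] w deg [-0.01  0.    0.04]
```

```bash
python3 -m handwheel '[{"tx":4,"ty":0.1,"tz":0,"wx":0,"wy":0,"wz":0,"claw":0.6},{"tx":8,"ty":0.1,"tz":0,"wx":0,"wy":0,"wz":0,"claw":0.6},{"tx":9.9,"ty":0.1,"tz":0,"wx":0,"wy":0,"wz":0,"claw":0.6},{"tx":9.9,"ty":0.1,"tz":0,"wx":0,"wy":0,"wz":0,"claw":0.6},{"tx":9.9,"ty":0.1,"tz":4,"wx":0,"wy":0,"wz":0,"claw":0.6},{"tx":9.9,"ty":0.1,"tz":7,"wx":0,"wy":0,"wz":0,"claw":0.6},{"tx":9.9,"ty":0.1,"tz":7,"wx":0,"wy":0,"wz":0,"claw":0.6}]'
python3 - <<'E'
from h import *
st();rel((.5667,.2400,.043),-2.4)
E
```

```text
clock: 9.13
position: [0.5619, 0.2386, 0.0822]
ee_rot: [3.137, -0.062, -0.014]
force: [-0.7, -1.1, -0.4]
width: 0.597
t 9.13 p [0.5619 0.2386 0.0822] yaw -2.25 tilt [-0.0088 -0.0042] F [-0.71 -1.11 -0.39] w 0.597
t cm [ 0.51 -0.18  3.91] w deg [0.26 0.49 0.15]
```

```bash
python3 -m handwheel '[{"tx":0,"ty":0,"tz":2,"wx":0,"wy":0,"wz":0,"claw":0.6},{"tx":0,"ty":0,"tz":4.4,"wx":0,"wy":0,"wz":0,"claw":0.6},{"tx":0,"ty":0,"tz":4.4,"wx":0,"wy":0,"wz":0,"claw":0.6},{"tx":0,"ty":0,"tz":4.4,"wx":0,"wy":0,"wz":0,"claw":0.6}]'
python3 - <<'E'
from h import *
st();rel((.5667,.2400,.043),-2.4)
E
```

```text
clock: 9.47
position: [0.5655, 0.2406, 0.0444]
ee_rot: [3.14, -0.062, -0.002]
force: [0.2, -0.3, 0.4]
width: 0.6
t 9.47 p [0.5655 0.2406 0.0444] yaw -2.27 tilt [-0.0015 -0.0006] F [ 0.23 -0.32  0.35] w 0.6
t cm [0.12 0.06 0.14] w deg [0.04 0.09 0.13]
```

Now I close with 30 N, moving 1 mm forward and 1 mm down.

```bash
python3 -m handwheel '[{"tx":0.1,"ty":0,"tz":0.1,"wx":0,"wy":0,"wz":0,"claw":0.2},{"tx":0.1,"ty":0,"tz":0.1,"wx":0,"wy":0,"wz":0,"claw":0.2},{"tx":0.1,"ty":0,"tz":0.1,"wx":0,"wy":0,"wz":0,"claw":0.2},{"tx":0.1,"ty":0,"tz":0.1,"wx":0,"wy":0,"wz":0,"claw":0.2},{"tx":0.1,"ty":0,"tz":0.1,"wx":0,"wy":0,"wz":0,"claw":0.2},{"tx":0.1,"ty":0,"tz":0.1,"wx":0,"wy":0,"wz":0,"claw":0.2}]' 30
python3 - <<'E'
from h import *
st()
E
```

```text
clock: 9.97
position: [0.5676, 0.2405, 0.0432]
ee_rot: [-3.141, 0.064, -0.001]
force: [0.8, 0.5, -0.9]
width: 0.231
t 9.97 p [0.5676 0.2405 0.0432] yaw -2.33 tilt [0.0004 0.0001] F [ 0.77  0.55 -0.91] w 0.231
```

Run:
```python
from h import *
p,r=pose(); im,d=vision.get_image('wrist'); np.savez('w_g.npz',im=im,d=d,p=p,r=r.as_rotvec()); cv2.imwrite('pics/wg.png',im)
im,d=vision.get_image('scene'); cv2.imwrite('pics/sg.png',cv2.resize(im[230:380,270:420],None,fx=4,fy=4,interpolation=cv2.INTER_CUBIC)); st()
```

```text
t 10.07 p [0.5675 0.2404 0.0429] yaw -2.33 tilt [ 0.0001 -0.    ] F [0.08 0.11 0.74] w 0.201
```

View pics/wg.png

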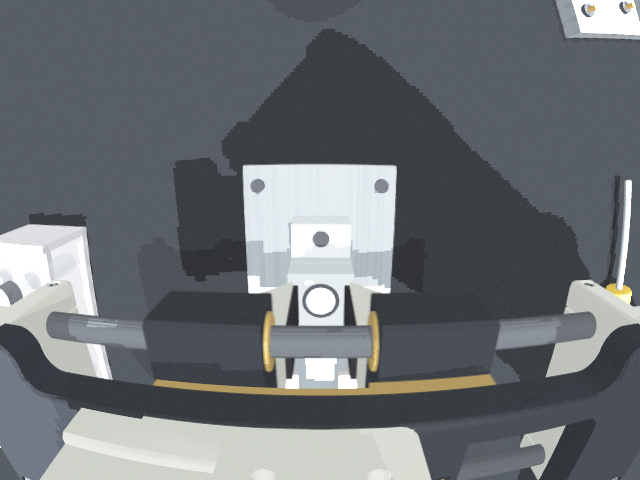

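View pics/sg.png

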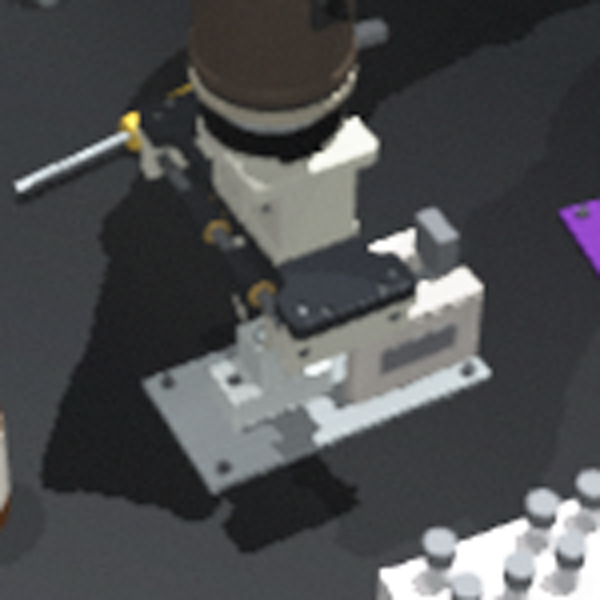

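My sign slip: with tip = TCP + 19 mm, the fingers closed just above the tower (the scene view shows them over it) and touched nothing. I'll reopen and go down a further 3.8 cm.

```bash
python3 -m handwheel '[{"tx":0,"ty":0,"tz":0,"wx":0,"wy":0,"wz":0,"claw":0.6},{"tx":0,"ty":0,"tz":0,"wx":0,"wy":0,"wz":0,"claw":0.6},{"tx":0,"ty":0,"tz":0,"wx":0,"wy":0,"wz":0,"claw":0.6},{"tx":0,"ty":0,"tz":0,"wx":0,"wy":0,"wz":0,"claw":0.6},{"tx":0,"ty":0,"tz":0,"wx":0,"wy":0,"wz":0,"claw":0.6},{"tx":0,"ty":0,"tz":0,"wx":0,"wy":0,"wz":0,"claw":0.6},{"tx":-0.1,"ty":0,"tz":1.5,"wx":0,"wy":0,"wz":0,"claw":0.6},{"tx":-0.1,"ty":0,"tz":3,"wx":0,"wy":0,"wz":0,"claw":0.6},{"tx":-0.1,"ty":0,"tz":3.8,"wx":0,"wy":0,"wz":0,"claw":0.6},{"tx":-0.1,"ty":0,"tz":3.8,"wx":0,"wy":0,"wz":0,"claw":0.6},{"tx":-0.1,"ty":0,"tz":3.8,"wx":0,"wy":0,"wz":0,"claw":0.6}]' 30
python3 - <<'E'
from h import *
st()
E
```

```text
clock: 10.98
position: [0.5663, 0.2404, 0.0046]
ee_rot: [3.141, -0.064, -0.001]
force: [0.8, 0.1, 0.8]
width: 0.603
t 10.98 p [0.5663 0.2404 0.0046] yaw -2.32 tilt [-0.0008 -0.0003] F [0.76 0.15 0.76] w 0.603
```

```bash
python3 -m handwheel '[{"tx":0,"ty":0,"tz":0,"wx":0,"wy":0,"wz":0,"claw":0.2},{"tx":0,"ty":0,"tz":0,"wx":0,"wy":0,"wz":0,"claw":0.2},{"tx":0,"ty":0,"tz":0,"wx":0,"wy":0,"wz":0,"claw":0.2},{"tx":0,"ty":0,"tz":0,"wx":0,"wy":0,"wz":0,"claw":0.2},{"tx":0,"ty":0,"tz":0,"wx":0,"wy":0,"wz":0,"claw":0.2},{"tx":0,"ty":0,"tz":0,"wx":0,"wy":0,"wz":0,"claw":0.2},{"tx":0,"ty":0,"tz":0,"wx":0,"wy":0,"wz":0,"claw":0.2}]' 30
python3 - <<'E'
from h import *
st()
E
```

```text
clock: 11.57
position: [0.5669, 0.2406, 0.0053]
ee_rot: [-3.141, 0.064, -0.001]
force: [0.2, -0.6, 5.5]
width: 0.347
t 11.57 p [0.5669 0.2406 0.0053] yaw -2.33 tilt [0.0008 0.0002] F [ 0.22 -0.56  5.53] w 0.347
```

Gripped: the opening is 0.347, which is 32 mm. Lift.

```bash
python3 -m handwheel '[{"tx":0,"ty":0,"tz":-2,"wx":0,"wy":0,"wz":0,"claw":0.2},{"tx":0,"ty":0,"tz":-5,"wx":0,"wy":0,"wz":0,"claw":0.2},{"tx":0,"ty":0,"tz":-9,"wx":0,"wy":0,"wz":0,"claw":0.2},{"tx":0,"ty":0,"tz":-12,"wx":0,"wy":0,"wz":0,"claw":0.2},{"tx":0,"ty":0,"tz":-12,"wx":0,"wy":0,"wz":0,"claw":0.2},{"tx":0,"ty":0,"tz":-12,"wx":0,"wy":0,"wz":0,"claw":0.2}]'
python3 - <<'E'
from h import *
st(); p,r=pose(); im,d=vision.get_image('wrist'); np.savez('w_l.npz',im=im,d=d,p=p,r=r.as_rotvec()); cv2.imwrite('pics/wl.png',im)
rel((*F(-.025),.12),21.6)
E
```

```text
clock: 12.07
position: [0.5674, 0.2409, 0.1264]
ee_rot: [-3.14, 0.064, -0.005]
force: [-0.1, -0.1, -3.2]
width: 0.347
t 12.07 p [0.5674 0.2409 0.1264] yaw -2.34 tilt [0.003  0.0012] F [-0.15 -0.06 -3.18] w 0.347
t cm [-11.03  46.67   0.48] w deg [  0.03   0.   -23.94]
```

View pics/wl.png

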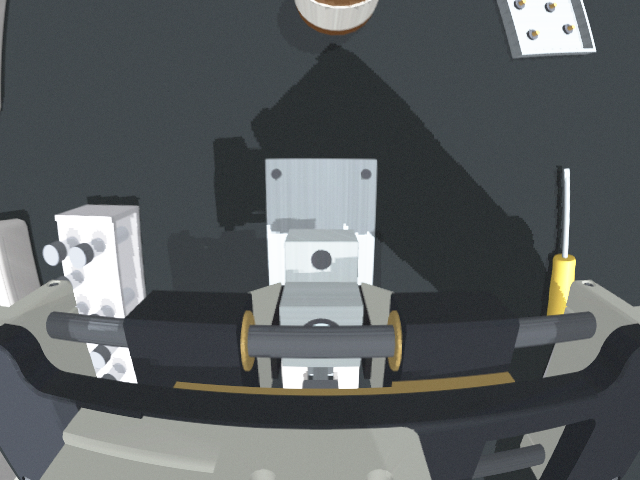

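The block is held between the pads, front shoulder hole at (321,260). Carry it over to the fixture.

```bash
python3 -m handwheel '[{"tx":-0.5,"ty":2,"tz":0,"wx":0,"wy":0,"wz":-1,"claw":0.2},{"tx":-1.2,"ty":5,"tz":0,"wx":0,"wy":0,"wz":-3,"claw":0.2},{"tx":-2,"ty":8.5,"tz":0,"wx":0,"wy":0,"wz":-6,"claw":0.2},{"tx":-2.8,"ty":12,"tz":0,"wx":0,"wy":0,"wz":-9,"claw":0.2},{"tx":-3.7,"ty":15.5,"tz":0,"wx":0,"wy":0,"wz":-12,"claw":0.2},{"tx":-4.5,"ty":19,"tz":0,"wx":0,"wy":0,"wz":-15,"claw":0.2},{"tx":-5.3,"ty":22.5,"tz":0,"wx":0,"wy":0,"wz":-18,"claw":0.2},{"tx":-6.1,"ty":26,"tz":0,"wx":0,"wy":0,"wz":-21,"claw":0.2},{"tx":-7,"ty":29.5,"tz":0,"wx":0,"wy":0,"wz":-23.9,"claw":0.2},{"tx":-7.8,"ty":33,"tz":0,"wx":0,"wy":0,"wz":-23.9,"claw":0.2},{"tx":-8.6,"ty":36,"tz":0,"wx":0,"wy":0,"wz":-23.9,"claw":0.2},{"tx":-9.1,"ty":38,"tz":0,"wx":0,"wy":0,"wz":-23.9,"claw":0.2}]'
python3 - <<'E'
from h import *
st(); rel((*F(-.03),.12),21.6)
E
```

```text
clock: 13.12
position: [0.457, -0.139, 0.1228]
ee_rot: [-3.086, -0.583, 0.007]
force: [-0.5, -1.3, -1.7]
width: 0.346
t 13.12 p [ 0.457  -0.139   0.1228] yaw 21.38 tilt [-0.0045 -0.0001] F [-0.47 -1.3  -1.69] w 0.346
t cm [-5.37  6.98  0.29] w deg [-0.09  0.24 -0.22]
```

```bash
python3 -m handwheel '[{"tx":-2,"ty":2,"tz":0,"wx":0,"wy":0,"wz":0,"claw":0.2},{"tx":-4,"ty":4.5,"tz":0,"wx":0,"wy":0,"wz":0,"claw":0.2},{"tx":-5.3,"ty":6.6,"tz":0,"wx":0,"wy":0,"wz":0,"claw":0.2},{"tx":-5.3,"ty":6.6,"tz":0,"wx":0,"wy":0,"wz":0,"claw":0.2},{"tx":-5.3,"ty":6.6,"tz":3,"wx":0,"wy":0,"wz":0,"claw":0.2},{"tx":-5.3,"ty":6.6,"tz":6,"wx":0,"wy":0,"wz":0,"claw":0.2},{"tx":-5.3,"ty":6.6,"tz":6,"wx":0,"wy":0,"wz":0,"claw":0.2},{"tx":-5.3,"ty":6.6,"tz":6,"wx":0,"wy":0,"wz":0,"claw":0.2}]'
python3 - <<'E'
from h import *
st(); p,r=pose(); im,d=vision.get_image('wrist'); np.savez('w_f2.npz',im=im,d=d,p=p,r=r.as_rotvec()); cv2.imwrite('pics/wf2.png',im)
rel((*F(-.03),.009),21.6)
E
```

```text
clock: 13.78
position: [0.433, -0.2153, 0.063]
ee_rot: [-3.082, -0.588, 0.007]
force: [0.8, -0.3, -0.9]
width: 0.344
t 13.78 p [ 0.433  -0.2153  0.063 ] yaw 21.62 tilt [-0.0053  0.0028] F [ 0.8  -0.34 -0.92] w 0.344
t cm [-0.48  0.68  5.54] w deg [-0.13  0.09  0.02]
```

View pics/wf2.png

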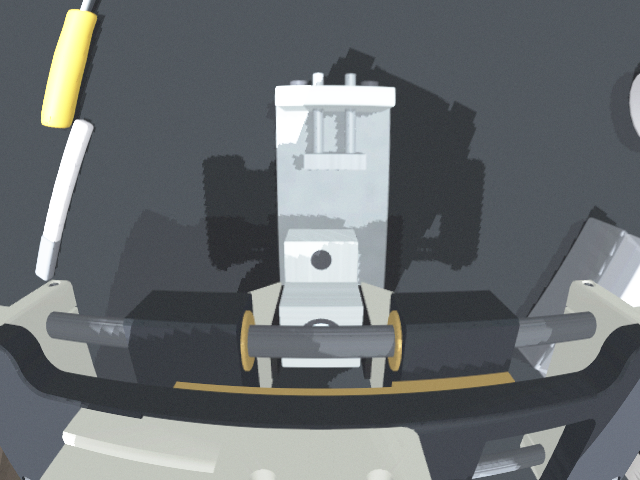

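The block is over the bed. The plate is at (335,161), and the block's front shoulder is centred at u≈321, so it needs a lateral correction. I'll measure block against plate and bed in the same picture, so calibration offsets cancel.

```bash
cat > meas.py <<'E'
from h import *
def run(f,bed=(275,395,85,285),plate=(300,370,150,172),sh=(280,362,228,283)):
    a=np.load(f); W=wcloud(a['d'],a['p'],a['r']); T=wcloud(a['d'],np.zeros(3),np.zeros(3)); Rm=R.from_rotvec(a['r'])
    def rect(box,lo,hi,nm):
        u0,u1,v0,v1=box; q=W[v0:v1,u0:u1].reshape(-1,3); k=(q[:,2]>lo)&(q[:,2]<hi)
        # yaw frame: coords about TCP rotated by tool yaw (x fwd, y left)
        yaw=np.arctan2(Rm.as_matrix()[1,0],Rm.as_matrix()[0,0]); c,s=np.cos(-yaw),np.sin(-yaw)
        e=(q[k][:,:2]-a['p'][:2])@np.array([[c,-s],[s,c]]).T
        if k.sum()<20: print(nm,'few',k.sum()); return
        C,S,A=cv2.minAreaRect(e.astype(np.float32)*1000); print(nm,k.sum(),'c',np.round(C,1),'s',np.round(S,1),'a',round(A,2),'z',np.median(q[k][:,2]).round(4)); return e
    rect(bed,.007,.013,'bed'); rect(bed,.049,.056,'bracket'); rect(plate,.0425,.05,'plate')
    zs=a['p'][2]
    rect(sh,zs+.018,zs+.03,'shoulder'); rect((275,370,275,375),zs+.047,zs+.056,'tower')
if __name__=='__main__':
    import sys; run(sys.argv[1])
E
python3 meas.py w_f2.npz
python3 - <<'E'
from h import *
a=np.load('w_f2.npz'); W=wcloud(a['d'],a['p'],a['r'])
for v in (233,245,260,275,282,290,300,310): print(v,[W[v,u].round(3).tolist() for u in (290,310,345)])
E
```

```text
bed 13083 c [37.2 -7.5] s [ 70.6 115. ] a 89.95 z 0.0094
bracket 2364 c [96.4 -7.6] s [60.1 10.5] a 89.97 z 0.0514
plate 911 c [62.5 -7.5] s [ 7.8 31.3] a 0.14 z 0.0455
shoulder 3285 c [22.2 -0.7] s [32.1 19.4] a 89.64 z 0.0869
tower 2652 c [-0.5 -1.3] s [36.3 28.9] a 89.53 z 0.113
233 [[0.457, -0.191, 0.071], [0.46, -0.2, 0.072], [0.466, -0.215, 0.072]]
245 [[0.456, -0.193, 0.087], [0.459, -0.201, 0.087], [0.464, -0.215, 0.086]]
260 [[0.45, -0.195, 0.087], [0.453, -0.203, 0.086], [0.458, -0.217, 0.086]]
275 [[0.443, -0.198, 0.087], [0.446, -0.206, 0.087], [0.452, -0.22, 0.086]]
282 [[0.441, -0.199, 0.089], [0.444, -0.207, 0.088], [0.449, -0.221, 0.088]]
290 [[0.441, -0.199, 0.098], [0.444, -0.207, 0.097], [0.449, -0.221, 0.097]]
300 [[0.442, -0.2, 0.108], [0.444, -0.207, 0.107], [0.449, -0.22, 0.107]]
310 [[0.44, -0.201, 0.113], [0.443, -0.208, 0.113], [0.447, -0.22, 0.113]]
```

```bash
python3 -m handwheel '[{"tx":0,"ty":0.6,"tz":1.5,"wx":0,"wy":0,"wz":-0.3,"claw":0.2},{"tx":0,"ty":0.6,"tz":3,"wx":0,"wy":0,"wz":-0.3,"claw":0.2},{"tx":0,"ty":0.6,"tz":4,"wx":0,"wy":0,"wz":-0.3,"claw":0.2},{"tx":0,"ty":0.6,"tz":4.5,"wx":0,"wy":0,"wz":-0.3,"claw":0.2},{"tx":0,"ty":0.6,"tz":4.5,"wx":0,"wy":0,"wz":-0.3,"claw":0.2},{"tx":0,"ty":0.6,"tz":4.5,"wx":0,"wy":0,"wz":-0.3,"claw":0.2},{"tx":0,"ty":0.6,"tz":4.5,"wx":0,"wy":0,"wz":-0.3,"claw":0.2}]'
python3 - <<'E'
from h import *
st(); p,r=pose(); im,d=vision.get_image('wrist'); np.savez('w_f3.npz',im=im,d=d,p=p,r=r.as_rotvec()); cv2.imwrite('pics/wf3.png',im)
import meas; meas.run('w_f3.npz',bed=(265,395,95,285),plate=(285,360,150,195))
E
```

```text
clock: 14.42
position: [0.4379, -0.222, 0.0206]
ee_rot: [3.084, 0.596, 0.002]
force: [0.5, -0.2, -1.3]
width: 0.348
t 14.42 p [ 0.4379 -0.222   0.0206] yaw 21.88 tilt [ 0.0011 -0.0005] F [ 0.47 -0.17 -1.32] w 0.348
bed 14002 c [44.3 -2.5] s [64.6 95.1] a 89.93 z 0.0094
bracket 915 c [52.7 -4.4] s [78.7 50.5] a 0.49 z 0.0513
plate 1432 c [60.4 -0.8] s [29.9  8. ] a 89.86 z 0.0454
shoulder 3296 c [22.1 -0.4] s [19.7 32.1] a 1.4 z 0.0447
tower 2664 c [-0.7 -0.8] s [36.2 29.1] a 88.51 z 0.0706
```

View pics/wf3.png

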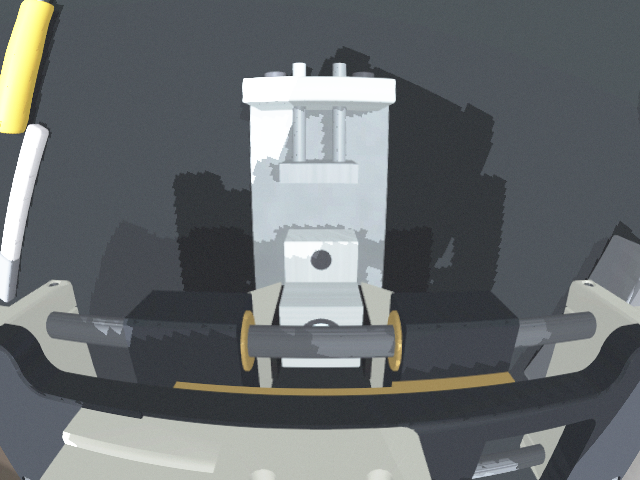

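```bash
python3 - <<'E'
import meas; meas.run('w_f3.npz',bed=(235,400,60,285),plate=(265,375,155,188),sh=(278,364,226,283))
E
python3 - <<'E'
from h import *
# precise edges in tool-yaw frame per row band
a=np.load('w_f3.npz'); T=wcloud(a['d'],np.zeros(3),np.zeros(3))
p=T.copy()
for nm,(v0,v1),zr in (('shoulder',(240,276),(-.028,-.02)),('plate',(160,186),(-.03,-.02)),('tower',(312,322),(-.055,-.045))):
    for v in range(v0,v1,4):
        row=T[v]; k=np.where((row[:,2]>zr[0])&(row[:,2]<zr[1])&(abs(row[:,1])<.03))[0]
        if len(k): print(nm,v,k[0],k[-1],(row[k[0]]*1000).round(1),(row[k[-1]]*1000).round(1),'mid',((row[k[0],1]+row[k[-1],1])*500).round(2))
# hole in the shoulder and slope of shoulder front edge
E
```

```text
bed 16279 c [44.3  0.4] s [70.4 95.2] a 89.93 z 0.0094
bracket 3840 c [56.4  0.2] s [86.1 60.4] a 0.04 z 0.0514
plate 1542 c [60.4  0.4] s [32.4  8. ] a 89.86 z 0.0454
shoulder 3296 c [22.1 -0.4] s [19.7 32.1] a 1.4 z 0.0447
tower 2664 c [-0.7 -0.8] s [36.2 29.1] a 88.51 z 0.0706
shoulder 240 286 356 [ 30.9 -14.5 -21. ] [ 31.1  15.9 -21.6] mid 0.7
shoulder 244 284 357 [ 29.8 -15.2 -23.3] [ 29.9  16.1 -23.7] mid 0.49
shoulder 248 284 357 [ 28.3 -15.1 -24.4] [ 28.3  16.1 -24.4] mid 0.51
shoulder 252 284 357 [ 26.6 -15.1 -24.5] [ 26.3  16.2 -23.7] mid 0.55
shoulder 256 284 357 [ 24.4 -15.3 -23.5] [ 24.6  16.2 -24. ] mid 0.48
shoulder 260 284 357 [ 23.  -15.2 -24.6] [ 22.6  16.4 -23.5] mid 0.56
shoulder 264 284 357 [ 21.3 -15.3 -24.9] [ 20.4  16.5 -22.3] mid 0.64
shoulder 268 284 357 [ 18.8 -15.5 -23.1] [ 19.1  16.4 -24. ] mid 0.46
shoulder 272 285 357 [ 16.9 -15.1 -23.1] [ 16.9  16.6 -23.1] mid 0.72
plate 164 280 358 [ 64.  -15.9 -25.1] [ 64.   15.8 -24.3] mid -0.05
plate 168 279 357 [ 62.4 -16.3 -25.3] [ 62.4  15.3 -25.2] mid -0.5
plate 172 279 357 [ 60.7 -16.5 -23.8] [ 60.8  15.3 -25.6] mid -0.61
plate 176 279 357 [ 59.  -16.6 -23.5] [ 59.1  15.4 -25.3] mid -0.62
plate 180 279 357 [ 57.5 -16.4 -25.3] [ 57.4  15.5 -24.6] mid -0.47
tower 312 253 388 [ 10.5 -25.2 -50.2] [  9.9  26.5 -49. ] mid 0.63
tower 316 253 388 [ 10.1 -24.8 -52.8] [ 10.1  25.8 -52.9] mid 0.49
tower 320 272 370 [  8.2 -17.7 -52.2] [  8.6  19.  -53. ] mid 0.63
```

The block is 1.0 mm to the right of the plate's centre, the yaw agrees to within about 0.3°, and the gap to the bed is about 11 mm. Correct and lower.

```bash
python3 -m handwheel '[{"tx":0,"ty":-0.1,"tz":0.5,"wx":0,"wy":0,"wz":0,"claw":0.2},{"tx":0,"ty":-0.1,"tz":0.9,"wx":0,"wy":0,"wz":0,"claw":0.2},{"tx":0,"ty":-0.1,"tz":0.9,"wx":0,"wy":0,"wz":0,"claw":0.2},{"tx":0,"ty":-0.1,"tz":0.9,"wx":0,"wy":0,"wz":0,"claw":0.2}]'
python3 -m handwheel '[{"tx":0,"ty":0,"tz":0.1,"wx":0,"wy":0,"wz":0,"claw":0.2},{"tx":0,"ty":0,"tz":0.15,"wx":0,"wy":0,"wz":0,"claw":0.2},{"tx":0,"ty":0,"tz":0.15,"wx":0,"wy":0,"wz":0,"claw":0.2}]'
python3 -c "
from h import *
st()"
```

```text
clock: 14.8
position: [0.4367, -0.2209, 0.0105]
ee_rot: [-3.084, -0.596, 0.001]
force: [-0.1, -1.0, -1.5]
width: 0.346
clock: 15.05
position: [0.437, -0.2211, 0.0093]
ee_rot: [3.084, 0.596, 0.0]
force: [-0.4, 0.3, -1.6]
width: 0.349
t 15.05 p [ 0.437  -0.2211  0.0093] yaw 21.87 tilt [ 0. -0.] F [-0.45  0.27 -1.6 ] w 0.349
```

```bash
python3 -m handwheel '[{"tx":0,"ty":0,"tz":0.05,"wx":0,"wy":0,"wz":0,"claw":0.2},{"tx":0,"ty":0,"tz":0.1,"wx":0,"wy":0,"wz":0,"claw":0.2},{"tx":0,"ty":0,"tz":0.1,"wx":0,"wy":0,"wz":0,"claw":0.2}]'
python3 -m handwheel '[{"tx":0,"ty":0,"tz":0.05,"wx":0,"wy":0,"wz":0,"claw":0.2},{"tx":0,"ty":0,"tz":0.05,"wx":0,"wy":0,"wz":0,"claw":0.2}]'
```

```text
clock: 15.3
position: [0.4371, -0.2211, 0.0092]
ee_rot: [3.084, 0.596, 0.0]
force: [-4.7, 1.5, 13.7]
width: 0.348
clock: 15.47
position: [0.4371, -0.2212, 0.0092]
ee_rot: [3.083, 0.596, 0.0]
force: [-6.4, 2.4, 22.5]
width: 0.349
```

The block is seated on the bed, and the force rose as I pressed down. I'll relax the down-force and slide towards the plate.

```bash
python3 -m handwheel '[{"tx":0,"ty":0,"tz":-0.12,"wx":0,"wy":0,"wz":0,"claw":0.2},{"tx":0,"ty":0,"tz":-0.12,"wx":0,"wy":0,"wz":0,"claw":0.2},{"tx":0.3,"ty":0,"tz":-0.12,"wx":0,"wy":0,"wz":0,"claw":0.2},{"tx":0.6,"ty":0,"tz":-0.12,"wx":0,"wy":0,"wz":0,"claw":0.2},{"tx":0.9,"ty":0,"tz":-0.12,"wx":0,"wy":0,"wz":0,"claw":0.2},{"tx":1.2,"ty":0,"tz":-0.12,"wx":0,"wy":0,"wz":0,"claw":0.2},{"tx":1.5,"ty":0,"tz":-0.12,"wx":0,"wy":0,"wz":0,"claw":0.2},{"tx":1.8,"ty":0,"tz":-0.12,"wx":0,"wy":0,"wz":0,"claw":0.2},{"tx":1.8,"ty":0,"tz":-0.12,"wx":0,"wy":0,"wz":0,"claw":0.2},{"tx":1.8,"ty":0,"tz":-0.12,"wx":0,"wy":0,"wz":0,"claw":0.2}]'
python3 - <<'E'
from h import *
st(); p,r=pose(); im,d=vision.get_image('wrist'); np.savez('w_f4.npz',im=im,d=d,p=p,r=r.as_rotvec()); cv2.imwrite('pics/wf4.png',im)
E
```

```text
clock: 16.3
position: [0.453, -0.2153, 0.0093]
ee_rot: [3.084, 0.594, -0.002]
force: [-5.1, -1.7, 8.5]
width: 0.349
t 16.3 p [ 0.453  -0.2153  0.0093] yaw 21.82 tilt [-0.0013 -0.0013] F [-5.12 -1.71  8.55] w 0.349
```

View pics/wf4.png

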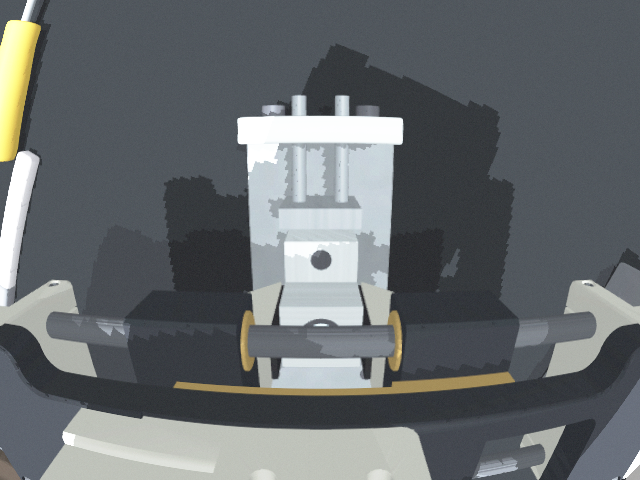

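```bash
cat > edges.py <<'E'
from h import *
def run(f,pv=(190,228),pz=(-.042,-.03),sz=(-.031,-.02)):
    a=np.load(f); T=wcloud(a['d'],np.zeros(3),np.zeros(3)); W=wcloud(a['d'],a['p'],a['r'])
    out={}
    for nm,(v0,v1),z0,z1 in (('shoulder',(236,280),.029,.040),('plate',pv,.042,.05)):
        L=[];Rr=[]
        for v in range(v0,v1):
            row=W[v]; k=np.where((row[:,2]>z0)&(row[:,2]<z1)&(abs(T[v,:,1])<.022))[0]
            if len(k)>50: L.append(T[v,k[0],:2]); Rr.append(T[v,k[-1],:2])
        L=np.array(L)*1000;Rr=np.array(Rr)*1000
        if len(L)<5: print(nm,'few');continue
        m=(L+Rr)/2; print(nm,len(L),'x',m[:,0].min().round(1),m[:,0].max().round(1),'midy',np.median(m[:,1]).round(2),'w',np.median(Rr[:,1]-L[:,1]).round(1),'slope deg',np.degrees(np.polyfit(m[:,0],m[:,1],1)[0]).round(2))
    # plate/bracket front rect
    yaw=np.radians(0)
    q=W[pv[0]-10:pv[1],265:375].reshape(-1,3); t=T[pv[0]-10:pv[1],265:375].reshape(-1,3); k=(q[:,2]>.042)&(q[:,2]<.0475)&(abs(t[:,1])<.025)
    if k.sum()>30: print('plate rect tool',cv2.minAreaRect(t[k][:,:2].astype(np.float32)*1000))
    q=W[:, 200:440].reshape(-1,3); t=T[:,200:440].reshape(-1,3); k=(q[:,2]>.0485)&(q[:,2]<.056)&(t[:,0]>.045)&(t[:,0]<.12)&(abs(t[:,1])<.045)
    if k.sum()>30: print('bracket rect tool',cv2.minAreaRect(t[k][:,:2].astype(np.float32)*1000))
    # plate/shoulder x gap profile at mid column
    return W,T
if __name__=='__main__':
    import sys; run(sys.argv[1],tuple(map(int,sys.argv[2:4])) if len(sys.argv)>3 else (190,228))
E
python3 edges.py w_f4.npz
```

```text
shoulder 41 x 13.8 31.4 midy 0.51 w 31.4 slope deg -0.1
plate 21 x 40.2 47.8 midy 0.14 w 31.3 slope deg 0.06
plate rect tool ((43.98369598388672, 0.07093524932861328), (31.608388900756836, 8.132791519165039), 89.97077178955078)
bracket rect tool ((77.7508773803711, 0.2290191650390625), (10.373302459716797, 59.90826416015625), 0.03778041526675224)
```

The lateral error is about 0.4 mm, the yaw error about 0.1°, and the gap to the plate is 8 mm, so about 15.8 mm of advance is needed in all. I'll continue with less down-force.

```bash
python3 -m handwheel '[{"tx":0.1,"ty":0,"tz":-0.05,"wx":0,"wy":0,"wz":0,"claw":0.2},{"tx":0.3,"ty":0,"tz":-0.05,"wx":0,"wy":0,"wz":0,"claw":0.2},{"tx":0.5,"ty":0,"tz":-0.05,"wx":0,"wy":0,"wz":0,"claw":0.2},{"tx":0.7,"ty":0,"tz":-0.05,"wx":0,"wy":0,"wz":0,"claw":0.2},{"tx":0.9,"ty":0,"tz":-0.05,"wx":0,"wy":0,"wz":0,"claw":0.2},{"tx":1.1,"ty":0,"tz":-0.05,"wx":0,"wy":0,"wz":0,"claw":0.2},{"tx":1.2,"ty":0,"tz":-0.05,"wx":0,"wy":0,"wz":0,"claw":0.2},{"tx":1.2,"ty":0,"tz":-0.05,"wx":0,"wy":0,"wz":0,"claw":0.2},{"tx":1.2,"ty":0,"tz":-0.05,"wx":0,"wy":0,"wz":0,"claw":0.2}]'
python3 - <<'E'
from h import *
st(); p,r=pose(); im,d=vision.get_image('wrist'); np.savez('w_f5.npz',im=im,d=d,p=p,r=r.as_rotvec()); cv2.imwrite('pics/wf5.png',im)
import edges; edges.run('w_f5.npz',(205,236))
E
```

```text
clock: 17.1
position: [0.4625, -0.2106, 0.0094]
ee_rot: [3.085, 0.595, -0.007]
force: [-8.5, -2.2, 7.5]
width: 0.345
t 17.1 p [ 0.4625 -0.2106  0.0094] yaw 21.82 tilt [-0.0042 -0.001 ] F [-8.54 -2.16  7.54] w 0.345
shoulder 29 x 13.8 27.2 midy 0.53 w 31.5 slope deg -0.39
plate 7 x 37.2 39.1 midy 1.06 w 32.0 slope deg -0.72
plate rect tool ((38.087486267089844, 1.0757551193237305), (2.8032355308532715, 32.24767303466797), 0.22057335078716278)
bracket rect tool ((67.04605865478516, 1.1071929931640625), (10.257237434387207, 60.421966552734375), 0.7468669414520264)
```

View pics/wf5.png

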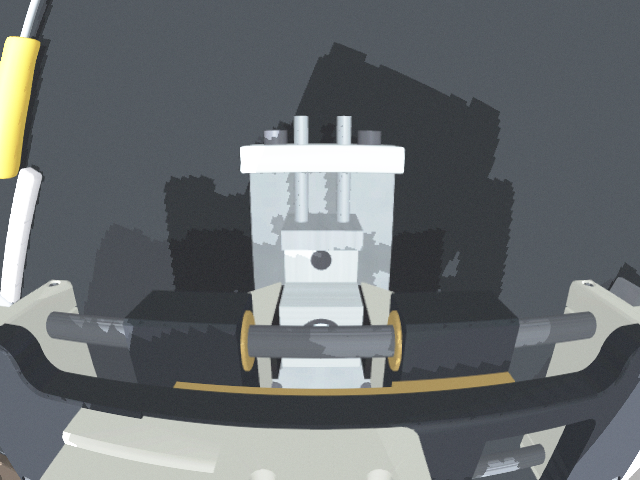

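```bash
python3 -m handwheel '[{"tx":0.1,"ty":0.05,"tz":-0.04,"wx":0,"wy":0,"wz":0,"claw":0.2},{"tx":0.2,"ty":0.05,"tz":-0.04,"wx":0,"wy":0,"wz":0,"claw":0.2},{"tx":0.3,"ty":0.05,"tz":-0.04,"wx":0,"wy":0,"wz":0,"claw":0.2},{"tx":0.4,"ty":0.05,"tz":-0.04,"wx":0,"wy":0,"wz":0,"claw":0.2},{"tx":0.5,"ty":0.05,"tz":-0.04,"wx":0,"wy":0,"wz":0,"claw":0.2},{"tx":0.5,"ty":0.05,"tz":-0.04,"wx":0,"wy":0,"wz":0,"claw":0.2},{"tx":0.5,"ty":0.05,"tz":-0.04,"wx":0,"wy":0,"wz":0,"claw":0.2},{"tx":0.5,"ty":0.05,"tz":-0.04,"wx":0,"wy":0,"wz":0,"claw":0.2}]'
python3 - <<'E'
from h import *
st(); p,r=pose(); im,d=vision.get_image('wrist'); np.savez('w_f6.npz',im=im,d=d,p=p,r=r.as_rotvec()); cv2.imwrite('pics/wf6.png',im)
import edges; edges.run('w_f6.npz',(205,236))
E
```

```text
clock: 17.82
position: [0.4658, -0.2093, 0.0095]
ee_rot: [-3.085, -0.594, 0.011]
force: [-11.4, -1.9, 9.5]
width: 0.348
t 17.82 p [ 0.4658 -0.2093  0.0095] yaw 21.8 tilt [-0.0067 -0.0009] F [-11.39  -1.91   9.53] w 0.348
shoulder 29 x 14.1 27.0 midy 0.51 w 31.6 slope deg -0.33
plate 7 x 37.1 39.1 midy 0.98 w 31.9 slope deg 5.72
plate rect tool ((38.04414749145508, 1.0597047805786133), (32.11329650878906, 2.6070313453674316), 89.94306945800781)
bracket rect tool ((63.29011154174805, 1.0225811004638672), (60.27225112915039, 10.279497146606445), 89.9512939453125)
```

View pics/wf6.png

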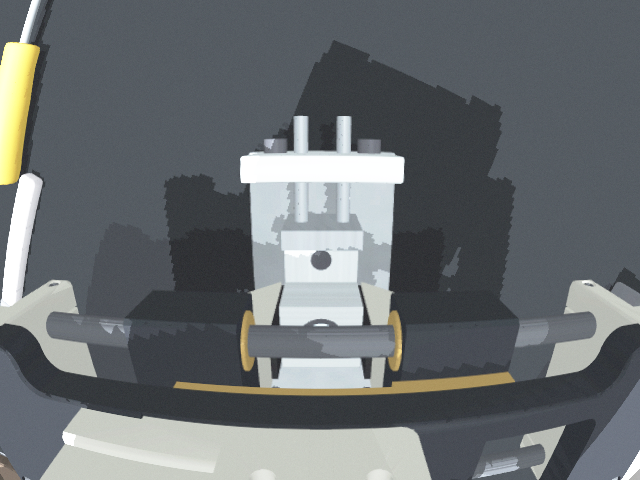

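The plate is about 6.4 mm compressed, by the bracket distance and by the TCP position. The block is 0.5 mm off centre. The tool has tilted 0.4° under load, pitching the block nose-down. I'll level it, ease the down-force and go on a little.

```bash
python3 -m handwheel '[{"tx":0,"ty":0.1,"tz":-0.03,"wx":0,"wy":0.4,"wz":0,"claw":0.2},{"tx":0.1,"ty":0.1,"tz":-0.05,"wx":0,"wy":0.4,"wz":0,"claw":0.2},{"tx":0.2,"ty":0.1,"tz":-0.05,"wx":0,"wy":0.4,"wz":0,"claw":0.2},{"tx":0.2,"ty":0.1,"tz":-0.05,"wx":0,"wy":0.4,"wz":0,"claw":0.2},{"tx":0.2,"ty":0.1,"tz":-0.05,"wx":0,"wy":0.4,"wz":0,"claw":0.2},{"tx":0.2,"ty":0.1,"tz":-0.05,"wx":0,"wy":0.4,"wz":0,"claw":0.2}]'
python3 - <<'E'
from h import *
st(); p,r=pose(); im,d=vision.get_image('wrist'); np.savez('w_f7.npz',im=im,d=d,p=p,r=r.as_rotvec()); cv2.imwrite('pics/wf7.png',im)
import edges; edges.run('w_f7.npz',(205,236))
E
```

```text
clock: 18.37
position: [0.4679, -0.2087, 0.0094]
ee_rot: [-3.082, -0.594, 0.0]
force: [-9.7, -0.2, 2.5]
width: 0.343
t 18.37 p [ 0.4679 -0.2087  0.0094] yaw 21.83 tilt [-0.0007  0.0028] F [-9.66 -0.21  2.47] w 0.343
shoulder 29 x 13.8 26.9 midy 0.5 w 31.5 slope deg -0.01
plate 8 x 37.0 39.3 midy 0.71 w 32.0 slope deg -0.74
plate rect tool ((37.9892578125, 0.7719316482543945), (2.8914177417755127, 32.29873275756836), 0.2544412910938263)
bracket rect tool ((61.60655212402344, 0.9266128540039062), (10.202141761779785, 60.4983024597168), 0.1129026785492897)
```

Push along the fixture x is 9.1 N, the compression estimates are 7.9–8.4 mm, tilt is about 0 and the lateral error is 0.2–0.4 mm. I'll let it settle and check from the scene and top cameras.

```bash
python3 -m handwheel '[{"tx":0,"ty":0,"tz":0,"wx":0,"wy":0,"wz":0,"claw":0.2},{"tx":0,"ty":0,"tz":0,"wx":0,"wy":0,"wz":0,"claw":0.2},{"tx":0,"ty":0,"tz":0,"wx":0,"wy":0,"wz":0,"claw":0.2},{"tx":0,"ty":0,"tz":0,"wx":0,"wy":0,"wz":0,"claw":0.2},{"tx":0,"ty":0,"tz":0,"wx":0,"wy":0,"wz":0,"claw":0.2},{"tx":0,"ty":0,"tz":0,"wx":0,"wy":0,"wz":0,"claw":0.2},{"tx":0,"ty":0,"tz":0,"wx":0,"wy":0,"wz":0,"claw":0.2},{"tx":0,"ty":0,"tz":0,"wx":0,"wy":0,"wz":0,"claw":0.2}]'
python3 - <<'E'
from h import *
st(); p,r=pose(); im,d=vision.get_image('wrist'); np.savez('w_f8.npz',im=im,d=d,p=p,r=r.as_rotvec()); cv2.imwrite('pics/wf8.png',im)
import edges; W,T=edges.run('w_f8.npz',(205,236))
# flatness of the shoulder top: plane fit
q=W[246:278,292:350].reshape(-1,3); k=(q[:,2]>.030)&(q[:,2]<.038); q=q[k]; A=np.c_[q[:,:2]-q[:,:2].mean(0),np.ones(len(q))]; c=np.linalg.lstsq(A,q[:,2],rcond=None)[0]; print('shoulder slope deg',np.degrees(c[:2]).round(2),'z',c[2].round(4))
F_=[]
im,d=vision.get_image('scene'); cv2.imwrite('pics/s8.png',cv2.resize(im[150:270,210:370],None,fx=5,fy=5,interpolation=cv2.INTER_CUBIC)); cv2.imwrite('pics/s8full.png',im)
for i in range(5):
    F_.append(sensors.observe()['force']); vision.get_image('top')
print(np.mean(F_,0),np.std(F_,0)); st()
im,_=vision.get_image('top'); cv2.imwrite('pics/t8.png',im)
E
```

```text
clock: 19.08
position: [0.4679, -0.2087, 0.0093]
ee_rot: [-3.082, -0.594, 0.0]
force: [-10.1, -0.6, 1.5]
width: 0.35
t 19.08 p [ 0.4679 -0.2087  0.0093] yaw 21.83 tilt [-0.0008  0.0029] F [-10.12  -0.62   1.48] w 0.35
shoulder 29 x 13.7 26.8 midy 0.52 w 31.6 slope deg -0.24
plate 8 x 37.0 39.3 midy 0.69 w 32.0 slope deg -1.77
plate rect tool ((38.068294525146484, 0.6931724548339844), (2.747690200805664, 32.140079498291016), 0.16157211363315582)
bracket rect tool ((61.63031768798828, 0.8635501861572266), (10.173599243164062, 60.3765754699707), 0.0474274717271328)
shoulder slope deg [1.09 0.41] z 0.0335
[-9.50677837 -0.56017625  2.07395989] [0.51037885 0.29197672 0.38881069]
t 19.43 p [ 0.4679 -0.2087  0.0094] yaw 21.83 tilt [-0.0007  0.0028] F [-9.33 -1.29  2.7 ] w 0.348
```

View pics/s8.png

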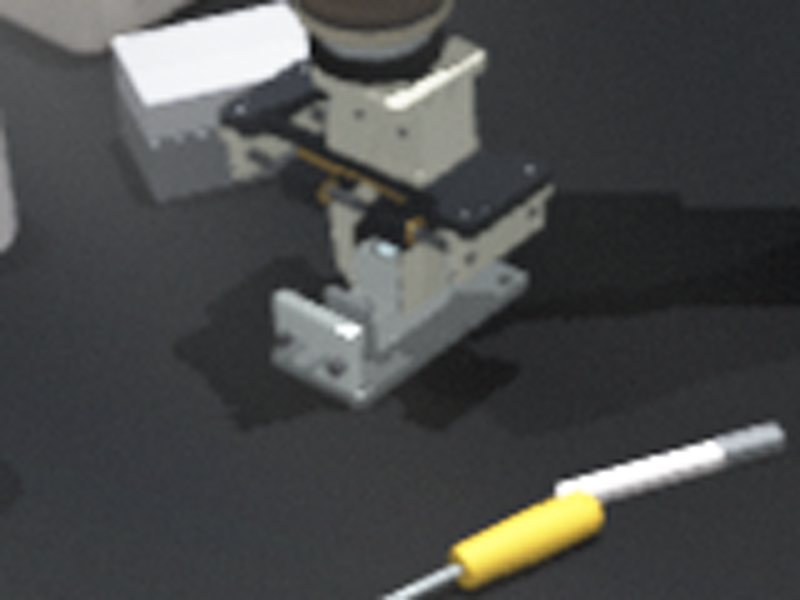

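View pics/s8full.png

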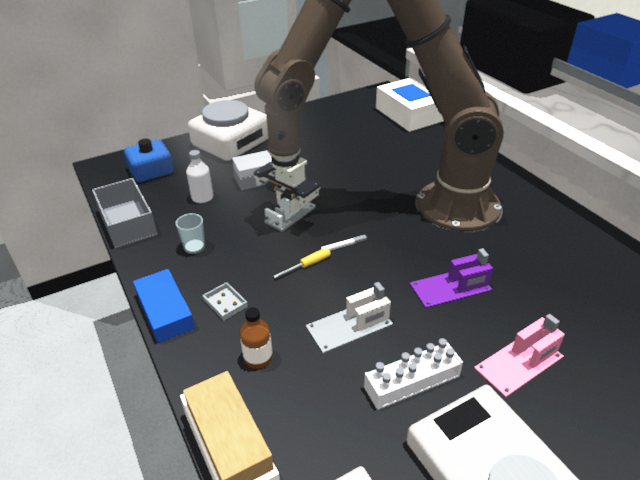

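View pics/wf8.png

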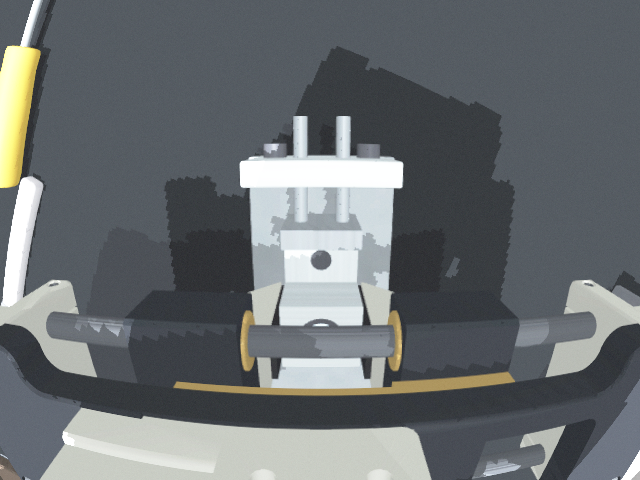

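The pictures show the block between the pads, against the plate, with everything else in place. The shoulder-top plane fit gives a 1° slope, so I'll check whether that is a measurement bias against other surfaces and earlier pictures.

Run:
```python
from h import *
def fit(f,box,lo,hi,nm):
    a=np.load(f); W=wcloud(a['d'],a['p'],a['r']); u0,u1,v0,v1=box; q=W[v0:v1,u0:u1].reshape(-1,3); q=q[(q[:,2]>lo)&(q[:,2]<hi)]
    Rm=R.from_rotvec(a['r']).as_matrix(); yaw=np.arctan2(Rm[1,0],Rm[0,0]); e=np.array([[np.cos(yaw),np.sin(yaw)],[-np.sin(yaw),np.cos(yaw)]])
    s=(q[:,:2]-q[:,:2].mean(0))@e.T; A=np.c_[s,np.ones(len(q))]; z=q[:,2]
    for _ in range(3):
        c=np.linalg.lstsq(A,z,rcond=None)[0]; r=z-A@c; k=abs(r)<.0012; A=A[k];z=z[k]
    print(f,nm,len(z),'pitch(x),roll(y) deg',np.degrees(c[:2]).round(2),'z',c[2].round(4))
S=(292,350,250,276)
for f,o in (('w_l.npz',.15),('w_f2.npz',.087),('w_f3.npz',.0447),('w_f4.npz',.0337),('w_f5.npz',.0335),('w_f6.npz',.0335),('w_f7.npz',.0335),('w_f8.npz',.0335)): fit(f,S,o-.006,o+.006,'shoulder')
for f in ('w_f4.npz','w_f6.npz','w_f8.npz'): fit(f,(255,385,190,280),.006,.0125,'bed')
for f in ('w_f3.npz','w_f4.npz','w_f6.npz','w_f7.npz','w_f8.npz'): fit(f,(290,350,306,322),.054,.066,'tower')
fit('w_b.npz',(300,342,76,90),.026,.034,'front shoulder on apron')
```

```text
w_l.npz shoulder 1421 pitch(x),roll(y) deg [1.45 0.12] z 0.1505
w_f2.npz shoulder 1419 pitch(x),roll(y) deg [1.53 0.37] z 0.087
w_f3.npz shoulder 1433 pitch(x),roll(y) deg [ 1.57 -0.21] z 0.0448
w_f4.npz shoulder 1438 pitch(x),roll(y) deg [0.7  0.13] z 0.0335
w_f5.npz shoulder 1368 pitch(x),roll(y) deg [1.41 0.36] z 0.0335
w_f6.npz shoulder 1361 pitch(x),roll(y) deg [1.53 0.05] z 0.0335
w_f7.npz shoulder 1378 pitch(x),roll(y) deg [1.43 0.06] z 0.0335
w_f8.npz shoulder 1364 pitch(x),roll(y) deg [ 1.3  -0.05] z 0.0335
w_f4.npz bed 4903 pitch(x),roll(y) deg [ 0.17 -0.05] z 0.0094
w_f6.npz bed 5663 pitch(x),roll(y) deg [ 0.15 -0.02] z 0.0094
w_f8.npz bed 5667 pitch(x),roll(y) deg [ 0.14 -0.03] z 0.0094
w_f3.npz tower 0 pitch(x),roll(y) deg [0. 0.] z 0.0
w_f4.npz tower 924 pitch(x),roll(y) deg [-0.68  0.07] z 0.0593
w_f6.npz tower 915 pitch(x),roll(y) deg [-1.07  0.12] z 0.0594
w_f7.npz tower 912 pitch(x),roll(y) deg [-0.04  0.07] z 0.0594
w_f8.npz tower 917 pitch(x),roll(y) deg [0.79 0.13] z 0.0594
w_b.npz front shoulder on apron 468 pitch(x),roll(y) deg [-1.32  0.04] z 0.0295<stdin>:5: RuntimeWarning: Mean of empty slice.
  ret = um.true_divide(
```

The slope is measurement noise: the sign is the same with the block in the air, and opposite on the apron. The heights above the bed are exact at 24.1 mm for the shoulder and 50.0 mm for the tower, so the block lies flat. Handing in.

```bash
python3 -c "
from h import *
st(); print(arm.sign_off())"
```

```text
t 19.48 p [ 0.4679 -0.2087  0.0093] yaw 21.83 tilt [-0.0008  0.0028] F [-9.8  -0.11  2.08] w 0.342
the job is handed in; nothing more can be done
None
```

The block is flat on the fixture bed and held pressed against the sprung plate at about half travel, ready for you to screw down. I handed the job in at about 19.5 s, with the arm still gripping and pushing.

**What I did:** I pushed the white dock's slide to its end stop, where the force jumped to about 14 N with no further travel. I then gripped the ejected block by its tower, seated it on the bed and slid it against the plate.

**Last checks:**

| Check | Result |
|---|---|
| Push along the fixture, including a little bed friction | about 9 N, steady |
| Plate travel | about 7.9–8.4 mm, depending on the measurement |
| Off centre | about 0.2–0.35 mm |
| Yaw error | within about 0.3° |
| Height above the bed, shoulder | 24.1 mm (24 expected) |
| Height above the bed, tower | 50.0 mm (50 expected) |

The final scene picture shows everything else where it started.

**What failed or disagreed:**
- The fingertips really sit about 33 mm further back than the tool description says. My first push therefore passed above the tab without touching it, and I corrected from the depth images.
- A sign slip of mine then made the first grasp close above the tower, also without touching anything.
- Fitting a plane to the shoulder top suggested a slope of about 1°. Fits of the same surface disagreed with each other even with the block in the air, so I trusted the heights above the bed instead.

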